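# Lay the altar shelf: chocked incense tubes and the cup caddy

### The arm

A 6-joint arm with a two-finger parallel gripper is mounted at the origin on the work surface. World frame = base frame: x ahead of the robot, y to its left, z up, the work surface at z = 0. Lengths are in m, angles in rad, forces in N, time in s.
With the tool pointing down it reaches from about 0.425 to 0.95 m from the base axis. Payload 3.5 kg.
Tool frame: the origin (TCP) lies midway between the tips of the shut fingers; the grasp point (between the pads) lies 19 mm behind it (manip.grasp_offset is the distance from the TCP to the grasp point, in m); x points along the fingers, y is the direction in which the jaws open and shut, and the axes are right-handed (so a half turn about x gives the same grasp; the last joint's range is limited). The gripper opens to 85 mm and grips with 20 to 120 N. Pads are 22 mm wide; open, the fingers measure 114 mm over their backs; the gripper's body (76 mm by 85 mm) begins 54 mm behind the grasp point. The pads swing forward as they close: fully open they stand 13 mm farther back than shut.
Start: joints at [0.99, 0.286, 1.577, -0, 1.279, -0.15], TCP at [0.282, 0.613, 0.231] pointing down, gripper open.
Joint ranges: [-2.77, 2.77], [-0.9, 2.22], [0.21, 2.48], [-1.53, 4.67], [0.24, 2.81], [-2.84, 2.84]. Speed limits (rad/s): [2.79, 2.79, 3.14, 3.14, 3.14, 3.14].

### API

Orientations are given as a unit quaternion [w, x, y, z].
In Python, from plant import manip gives the robot as it stands.
- The arm moves only by the tool step_arm, never from a script. Its argument "increments" is text: rows parted by semicolons, each of 7 numbers parted by spaces: the shift along the tool's x, y, z in cm, then the turn, a rotation vector about the tool's x, y, z in degrees, then the finger opening in cm, from 0 to 8.54. In form: tx ty tz ax ay az jaw; .... A call has 1 to 10 rows; each row is the pose to reach, as a shift and turn from the pose measured when the call began, along the tool's axes at that moment; what a row does not reach only later rows make up. A row lasts 1/8 s, in which the tool goes at most 62.5 mm and 10.7 degrees, less where a joint would pass 70% of its speed; a pose out of reach is approached as far as the arm can. A call with a gripper value outside its range is refused whole. The fingers move at their own pace and stop on an object; "grip_force" is the grip in N (left out, the last holds). Time passes only in rows, so rows that repeat a pose let the fingers close. It gives the time, the measured TCP pose, the force and the opening at its end, in the units of the state.
- manip.observe(): the state, without advancing time (a new reading comes with each control period).
- manip.camera(name): name is "scene" or "top"; returns the picture (400x640x3 uint8, red, green, blue); there is no depth.
- manip.camera_params(name): a dict with "intrinsics" (3x3 intrinsics, pixels), "view" (4x4, takes a point from world to camera coordinates). Camera axes: x right, y up, looking along -z (the intrinsics and any distortion apply to the point x, -y, -z); pixel columns grow to the right and rows downward; lengths in m; the calibration is good to about 2 mm. A picture is of the moment at which its call begins. camera_params takes no time and is no camera call.
- manip.sign_off(): hands the job in, once; it reports no verdict.
The state is a dict: "clock": time; "joint_pos": joint angles; "dq": joint speeds; "joint_torque": joint torques, N m; "eef_pos": TCP position; "tcp_rot": TCP orientation; "force": force on the tool from outside, world axes, zero at the start; "torque": the same for the moment, N m; "opening": finger opening in m.
Only numpy, scipy, OpenCV 4.12 (cv2) and the standard library are available. Lean on these libraries where they do the work, as an engineer would, in place of code of your own. Each camera call takes 0.05 s, during which the arm holds its last target.

### The job

Lay the altar shelf for the evening: lay every wooden incense tube that is out on the shelf crosswise on the sloping display step, each one resting squarely against the thin side of its own rubber wedge, which must already be in place downhill of the tube before you let the tube go, so that none can roll. When all the tubes are safely chocked, lift the wooden caddy with its two steel cups by its upright board, carry it level without tipping anything, and set it down squarely in the middle of the marble slab. Leave the vase, horse, candlestick, bell and green incense box where they are.

Things in the scene. Friction and masses are not known exactly. Their poses are not given: they have to be found in the camera images.
- tube_a: turned dark wooden incense tube with two thin brass bands, a plain round cylinder 56 mm in diameter and 100 mm long; origin at the middle of its axis, x along the axis (its other axes turn as it rolls); 110 to 230 g. It lies on the shelf at the start and is absent (None) in some starts. On the level shelf it comes to rest after a few cm of rolling; on the sloping step it rolls off unless something holds it
- tube_b: turned dark wooden incense tube with two thin brass bands, a plain round cylinder 56 mm in diameter and 100 mm long; origin at the middle of its axis, x along the axis (its other axes turn as it rolls); 110 to 230 g. It lies on the shelf at the start and is absent (None) in some starts. On the level shelf it comes to rest after a few cm of rolling; on the sloping step it rolls off unless something holds it
- tube_c: turned dark wooden incense tube with two thin brass bands, a plain round cylinder 56 mm in diameter and 100 mm long; origin at the middle of its axis, x along the axis (its other axes turn as it rolls); 110 to 230 g. It lies on the shelf at the start and is absent (None) in some starts. On the level shelf it comes to rest after a few cm of rolling; on the sloping step it rolls off unless something holds it
- wedge_a: grey rubber wedge, 60 mm long (x), 55 mm wide (y), 14 mm high, 80 g; origin at the centre of its underside; its sloping face, at 25 degrees, rises from the thin end at +x (1.5 mm thick, x = +30 mm) to the full height at x = +3 mm, and from there to the thick end at x = -30 mm its top is flat. A tube resting in it lies along the wedge's y with its axis about 39 mm ahead of the wedge's origin (towards +x) and 28 mm above its underside. Grip it across its width
- wedge_b: grey rubber wedge, 60 mm long (x), 55 mm wide (y), 14 mm high, 80 g; origin at the centre of its underside; its sloping face, at 25 degrees, rises from the thin end at +x (1.5 mm thick, x = +30 mm) to the full height at x = +3 mm, and from there to the thick end at x = -30 mm its top is flat. A tube resting in it lies along the wedge's y with its axis about 39 mm ahead of the wedge's origin (towards +x) and 28 mm above its underside. Grip it across its width
- wedge_c: grey rubber wedge, 60 mm long (x), 55 mm wide (y), 14 mm high, 80 g; origin at the centre of its underside; its sloping face, at 25 degrees, rises from the thin end at +x (1.5 mm thick, x = +30 mm) to the full height at x = +3 mm, and from there to the thick end at x = -30 mm its top is flat. A tube resting in it lies along the wedge's y with its axis about 39 mm ahead of the wedge's origin (towards +x) and 28 mm above its underside. Grip it across its width
- step: fixed sloping display step of brown wood, 150 mm deep (x) by 370 mm wide (y); origin under its centre at shelf height. Its flat top is 26 mm above the shelf over the origin and drops at 8 degrees towards -x (its downhill side): top height = 26 mm + 0.1405 x, so 15 mm at the lower edge and 37 mm at the upper edge. No lip. Tubes lie along its y; three fit side by side at 120 mm spacing, with room downhill of each for a wedge whose thin end points to +x of the step
- batten: fixed low oak batten on the shelf, 12 mm wide (x), 500 mm long (y), 12 mm high, on the robot's side of the tubes, with its face about 0.395 m from the robot's axis: it keeps round things from rolling off; origin under its centre
- caddy: wooden cup caddy: a rimmed tray 80 mm (x) by 180 mm (y), floor 8 mm thick, rim 20 mm high, with an upright handle board across the middle between the two cups, 14 mm thick (y), 50 mm wide (x), its rounded top 138 mm above the underside; origin at the centre of the underside, z up. 0.28 to 0.46 kg without the cups. Hold the board near its top, across the 14 mm
- cup_a: small steel cup, 58 mm across the rim, 55 mm tall, 90 g, standing loose on the caddy's floor on the +y side of the board; origin at the centre of its underside, z up
- cup_b: the other such cup, on the -y side of the caddy's board
- slab: fixed marble slab, 120 mm (x) by 220 mm (y), 12 mm high; origin under its centre at shelf height; the caddy is to stand in its middle with the caddy's y along the slab's y, either way round
- vase: porcelain vase, 86 mm in diameter, 165 mm tall, behind the step; leave alone
- horse: white ceramic horse on a plinth, 110 mm long, 115 mm tall, behind the step; leave alone
- candlestick: brass candlestick with a candle, 76 mm foot, 138 mm tall; leave alone
- bell: brass hand bell, 60 mm in diameter, 91 mm tall; leave alone
- incense_box: green plastic incense box with a sliding top, 70 by 160 by 40 mm; leave alone
Things that resemble listed ones, but are neither listed nor needed, are in the scene too. Leave any purple look-alike of the wedge_c alone.

How it is judged:
On the way, in this order (a step that is already met when the one before it is completed fails the run):
1. every tube lies on the sloping step, at rest against its wedge and let go (((x of tube_a in the frame of wedge_a between 0.03 and 0.05 m and y of tube_a in the frame of wedge_a between -0.022 and 0.022 m and angle between the x axis of tube_a and the y axis of wedge_a, either way round below 0.22 rad and height (world z) of wedge_a above 0.012 m) or (x of tube_a in the frame of wedge_b between 0.03 and 0.05 m and y of tube_a in the frame of wedge_b between -0.022 and 0.022 m and angle between the x axis of tube_a and the y axis of wedge_b, either way round below 0.22 rad and height (world z) of wedge_b above 0.012 m) or (x of tube_a in the frame of wedge_c between 0.03 and 0.05 m and y of tube_a in the frame of wedge_c between -0.022 and 0.022 m and angle between the x axis of tube_a and the y axis of wedge_c, either way round below 0.22 rad and height (world z) of wedge_c above 0.012 m)) and angle between the x axis of each of tube_a, tube_b, tube_c and the y axis of step, either way round below 0.2 rad and linear speed of each of tube_a, tube_b, tube_c below 0.02 m/s and height (world z) of tube_a between 0.042 and 0.068 m and y of tube_a in the frame of step between -0.16 and 0.16 m and x of tube_a in the frame of step between -0.07 and 0.075 m and ((x of tube_b in the frame of wedge_a between 0.03 and 0.05 m and y of tube_b in the frame of wedge_a between -0.022 and 0.022 m and angle between the x axis of tube_b and the y axis of wedge_a, either way round below 0.22 rad and height (world z) of wedge_a above 0.012 m) or (x of tube_b in the frame of wedge_b between 0.03 and 0.05 m and y of tube_b in the frame of wedge_b between -0.022 and 0.022 m and angle between the x axis of tube_b and the y axis of wedge_b, either way round below 0.22 rad and height (world z) of wedge_b above 0.012 m) or (x of tube_b in the frame of wedge_c between 0.03 and 0.05 m and y of tube_b in the frame of wedge_c between -0.022 and 0.022 m and angle between the x axis of tube_b and the y axis of wedge_c, either way round below 0.22 rad and height (world z) of wedge_c above 0.012 m)) and height (world z) of tube_b between 0.042 and 0.068 m and y of tube_b in the frame of step between -0.16 and 0.16 m and x of tube_b in the frame of step between -0.07 and 0.075 m and ((x of tube_c in the frame of wedge_a between 0.03 and 0.05 m and y of tube_c in the frame of wedge_a between -0.022 and 0.022 m and angle between the x axis of tube_c and the y axis of wedge_a, either way round below 0.22 rad and height (world z) of wedge_a above 0.012 m) or (x of tube_c in the frame of wedge_b between 0.03 and 0.05 m and y of tube_c in the frame of wedge_b between -0.022 and 0.022 m and angle between the x axis of tube_c and the y axis of wedge_b, either way round below 0.22 rad and height (world z) of wedge_b above 0.012 m) or (x of tube_c in the frame of wedge_c between 0.03 and 0.05 m and y of tube_c in the frame of wedge_c between -0.022 and 0.022 m and angle between the x axis of tube_c and the y axis of wedge_c, either way round below 0.22 rad and height (world z) of wedge_c above 0.012 m)) and height (world z) of tube_c between 0.042 and 0.068 m and y of tube_c in the frame of step between -0.16 and 0.16 m and x of tube_c in the frame of step between -0.07 and 0.075 m and contact force between the fingers and tube_a below 0.05 N and contact force between the fingers and tube_b below 0.05 N and contact force between the fingers and tube_c below 0.05 N), for 0.3 s.
2. then the caddy stands in the middle of the slab, both cups upright in it (x of caddy in the frame of slab between -0.022 and 0.022 m and y of caddy in the frame of slab between -0.022 and 0.022 m and z of caddy in the frame of slab between 0.008 and 0.016 m and angle between the y axis of caddy and the y axis of slab, either way round below 0.15 rad and angle between caddy's own z axis and vertical below 0.05 rad and linear speed of caddy below 0.02 m/s and angle between each of cup_a, cup_b's own z axis and vertical below 0.1 rad and distance between each of cup_a, cup_b and caddy below 0.07 m), for 0.2 s.
At the end, for the whole second after the job is handed in: Each tube lies still along the step (within 11 degrees), its axis 30 to 50 mm ahead of the origin of a wedge lying on the step, middles within 22 mm sideways and square within 12 degrees. The caddy stands on the slab, centred within 22 mm each way and 8 degrees, both cups upright in it (all of step 2 and ((x of tube_a in the frame of wedge_a between 0.03 and 0.05 m and y of tube_a in the frame of wedge_a between -0.022 and 0.022 m and angle between the x axis of tube_a and the y axis of wedge_a, either way round below 0.22 rad and height (world z) of wedge_a above 0.012 m) or (x of tube_a in the frame of wedge_b between 0.03 and 0.05 m and y of tube_a in the frame of wedge_b between -0.022 and 0.022 m and angle between the x axis of tube_a and the y axis of wedge_b, either way round below 0.22 rad and height (world z) of wedge_b above 0.012 m) or (x of tube_a in the frame of wedge_c between 0.03 and 0.05 m and y of tube_a in the frame of wedge_c between -0.022 and 0.022 m and angle between the x axis of tube_a and the y axis of wedge_c, either way round below 0.22 rad and height (world z) of wedge_c above 0.012 m)) and angle between the x axis of each of tube_a, tube_b, tube_c and the y axis of step, either way round below 0.2 rad and linear speed of each of tube_a, tube_b, tube_c below 0.02 m/s and height (world z) of tube_a between 0.042 and 0.068 m and y of tube_a in the frame of step between -0.16 and 0.16 m and x of tube_a in the frame of step between -0.07 and 0.075 m and ((x of tube_b in the frame of wedge_a between 0.03 and 0.05 m and y of tube_b in the frame of wedge_a between -0.022 and 0.022 m and angle between the x axis of tube_b and the y axis of wedge_a, either way round below 0.22 rad and height (world z) of wedge_a above 0.012 m) or (x of tube_b in the frame of wedge_b between 0.03 and 0.05 m and y of tube_b in the frame of wedge_b between -0.022 and 0.022 m and angle between the x axis of tube_b and the y axis of wedge_b, either way round below 0.22 rad and height (world z) of wedge_b above 0.012 m) or (x of tube_b in the frame of wedge_c between 0.03 and 0.05 m and y of tube_b in the frame of wedge_c between -0.022 and 0.022 m and angle between the x axis of tube_b and the y axis of wedge_c, either way round below 0.22 rad and height (world z) of wedge_c above 0.012 m)) and height (world z) of tube_b between 0.042 and 0.068 m and y of tube_b in the frame of step between -0.16 and 0.16 m and x of tube_b in the frame of step between -0.07 and 0.075 m and ((x of tube_c in the frame of wedge_a between 0.03 and 0.05 m and y of tube_c in the frame of wedge_a between -0.022 and 0.022 m and angle between the x axis of tube_c and the y axis of wedge_a, either way round below 0.22 rad and height (world z) of wedge_a above 0.012 m) or (x of tube_c in the frame of wedge_b between 0.03 and 0.05 m and y of tube_c in the frame of wedge_b between -0.022 and 0.022 m and angle between the x axis of tube_c and the y axis of wedge_b, either way round below 0.22 rad and height (world z) of wedge_b above 0.012 m) or (x of tube_c in the frame of wedge_c between 0.03 and 0.05 m and y of tube_c in the frame of wedge_c between -0.022 and 0.022 m and angle between the x axis of tube_c and the y axis of wedge_c, either way round below 0.22 rad and height (world z) of wedge_c above 0.012 m)) and height (world z) of tube_c between 0.042 and 0.068 m and y of tube_c in the frame of step between -0.16 and 0.16 m and x of tube_c in the frame of step between -0.07 and 0.075 m); the robot touches nothing.
It fails at once if a tube is let go on the sloping step with no wedge by it ((contact force between tube_a and step above 0.1 N and contact force between the fingers and tube_a below 0.05 N and distance between the grasp point and tube_a below 0.05 m and distance between tube_a and wedge_a above 0.09 m and distance between tube_a and wedge_b above 0.09 m and distance between tube_a and wedge_c above 0.09 m) or (contact force between tube_b and step above 0.1 N and contact force between the fingers and tube_b below 0.05 N and distance between the grasp point and tube_b below 0.05 m and distance between tube_b and wedge_a above 0.09 m and distance between tube_b and wedge_b above 0.09 m and distance between tube_b and wedge_c above 0.09 m) or (contact force between tube_c and step above 0.1 N and contact force between the fingers and tube_c below 0.05 N and distance between the grasp point and tube_c below 0.05 m and distance between tube_c and wedge_a above 0.09 m and distance between tube_c and wedge_b above 0.09 m and distance between tube_c and wedge_c above 0.09 m)).
It fails at once if the caddy or a cup in it is tipped (caddy more than 15 degrees, a cup more than 25) (angle between caddy's own z axis and vertical above 0.26 rad or angle between any of cup_a, cup_b's own z axis and vertical above 0.44 rad).
It fails at once if the vase, horse, incense box, bell or candlestick is moved more than 30 mm or tipped over (distance of any of vase, horse, incense_box, bell, candlestick from where it was at the start of the episode above 0.03 m or angle between any of vase, horse, incense_box, bell, candlestick's own z axis and vertical above 0.5 rad).
Of tube_a, tube_b, tube_c only 2 to 3 are there at a start; the rules pass over those that are not, and their reading is None.
At some moment in a run one of wedge_a, wedge_b, wedge_c may be knocked a few centimetres aside while the robot is not near it.
It also fails if it takes over 210 s, if anything falls off the work surface, if the arm or the gripper's body presses on something with over 40 N, if the wrist force passes 120 N, or if a joint passes its speed limit or range.

## Working session

There is one attempt and no reset: what is moved stays moved. The work goes in short steps, Python scripts to look and compute and a tool call to move; the robot and the scene stay as the last step left them, time stands still between calls to the robot, and variables do not carry over. Pictures are saved under pics/ and viewed, and the job is handed in when it is done.

Besides the shell and the picture viewer there is one more tool, called after "Emit:" by a JSON object that holds its "name" and its "arguments", one argument or row to a line. step_arm: Moves the arm, as the interface text tells. Its arguments: {"type":"object","properties":{"increments":{"type":"string"},"grip_force":{"type":"number"}},"required":["increments"]}

```bash
ls; mkdir -p pics; python3 - <<'E'
from plant import manip
import cv2
print(manip.observe())
for n in("scene","top"):
    im=manip.camera(n); cv2.imwrite(f"pics/{n}0.png",im[:,:,::-1]); print(n,manip.camera_params(n))
print([a for a in dir(manip) if a[0]!='_'],manip.grasp_offset)
E
```

```text
pics
{'clock': 0.0, 'joint_pos': array([ 9.90013393e-01,  2.87145787e-01,  1.57817930e+00, -2.48408089e-06,
        1.27857657e+00, -1.49995846e-01]), 'dq': array([-0.00117485,  0.00013284, -0.000518  ,  0.00028527,  0.00092701,
       -0.00117485]), 'joint_torque': array([ 1.26797175e-03, -4.05964100e+01, -2.92636192e+01, -4.16943851e-05,
        5.73365527e-03,  2.16292511e-05]), 'eef_pos': array([0.28147992, 0.61279219, 0.22995917]), 'tcp_rot': array([ 0.69047589,  0.15036816,  0.69105771, -0.15189369]), 'force': array([ 0.23948951,  0.24887103, -0.41124947]), 'torque': array([-0.0030154 , -0.07118741,  0.03212425]), 'opening': 0.08558011278998424}
scene {'intrinsics': array([[520.22120988,   0.        , 312.76514919],
       [  0.        , 520.22120988, 211.72202719],
       [  0.        ,   0.        ,   1.        ]]), 'view': array([[-0.19722222,  0.98033279, -0.00714338,  0.092964  ],
       [-0.76923263, -0.15022788,  0.62105776,  0.3894398 ],
       [ 0.60777015,  0.12798131,  0.78373224, -2.05647564],
       [ 0.        ,  0.        ,  0.        ,  1.        ]])}
top {'intrinsics': array([[509.79170675,   0.        , 318.63905337],
       [  0.        , 509.79170675, 200.29659032],
       [  0.        ,   0.        ,   1.        ]]), 'view': array([[ 0.02338144, -0.99970795,  0.00610876, -0.0119854 ],
       [ 0.99186804,  0.02396186,  0.12499444, -0.53822513],
       [-0.12510432,  0.00313653,  0.99213864, -1.61571224],
       [ 0.        ,  0.        ,  0.        ,  1.        ]])}
['MotionError', 'camera', 'camera_params', 'grasp_offset', 'observe', 'sign_off'] 0.0187
```

View pics/scene0.png

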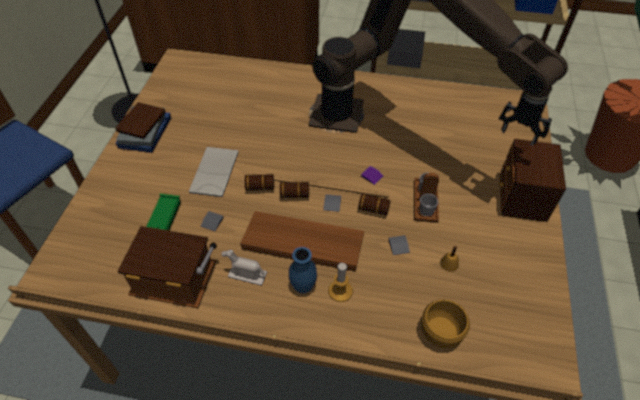

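View pics/top0.png

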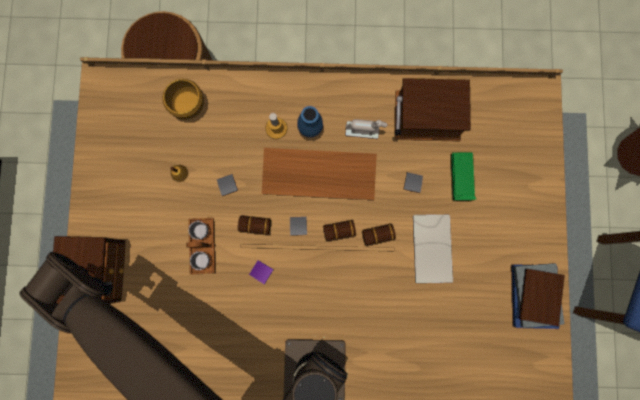

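```bash
cat > h.py <<'E'
import numpy as np,cv2
from plant import manip
P={n:manip.camera_params(n) for n in("scene","top")}
def w2p(n,X):
    X=np.atleast_2d(X).astype(float); V=P[n]["view"]; c=X@V[:3,:3].T+V[:3,3]
    K=P[n]["intrinsics"]; q=np.c_[c[:,0],-c[:,1],-c[:,2]]@K.T
    return q[:,:2]/q[:,2:]
def p2w(n,uv,z):
    uv=np.atleast_2d(uv).astype(float); K=P[n]["intrinsics"]; V=P[n]["view"]
    d=np.c_[uv,np.ones(len(uv))]@np.linalg.inv(K).T; d=d*[1,-1,-1]
    R=V[:3,:3]; o=-R.T@V[:3,3]; d=d@R
    t=(z-o[2])/d[:,2]; return o+d*t[:,None]
def crop(im,x0,y0,x1,y1,s):
    return cv2.resize(im[y0:y1,x0:x1],None,fx=s,fy=s,interpolation=cv2.INTER_CUBIC)
def save(name,im): cv2.imwrite("pics/"+name,im[:,:,::-1] if im.ndim==3 else im)
E
python3 - <<'E'
from h import *
im=cv2.imread("pics/top0.png"); sc=cv2.imread("pics/scene0.png")
def g(i): return np.clip(255*(i/255.)**0.6,0,255).astype(np.uint8)
cv2.imwrite("pics/c1.png",g(crop(im,180,135,310,285,4)))
cv2.imwrite("pics/c2.png",g(crop(im,290,135,470,290,4)))
cv2.imwrite("pics/c3.png",g(crop(sc,180,150,450,270,3)))
ws=[("top",p) for p in[(228,184),(298,226),(413,183)]]+[("scene",p) for p in [(212,221),(332,203),(399,245)]]
cv2.imwrite("pics/c4.png",np.hstack([0*0+cv2.resize(g((im if n=="top" else sc)[v-15:v+16,u-15:u+16]),(250,250),interpolation=cv2.INTER_CUBIC) for n,(u,v) in ws[:3]]))
cv2.imwrite("pics/c5.png",np.hstack([cv2.resize(g(sc[v-15:v+16,u-15:u+16]),(250,250),interpolation=cv2.INTER_CUBIC) for n,(u,v) in ws[3:]]))
for nm,uv,z in [("tube1",(255,225),.028),("tube2",(340,230),.028),("tube3",(379,235),.028),("w1",(228,184),.012),("w2",(298,226),.012),("w3",(413,183),.012),("step",(319.5,174),.026),("slab",(433,248),.012)]:
    print(nm,p2w("top",uv,z).round(3))
E
```

```text
tube1 [[0.454 0.204 0.028]]
tube2 [[ 0.444 -0.07   0.028]]
tube3 [[ 0.431 -0.196  0.028]]
w1 [[0.588 0.3   0.012]]
w2 [[0.455 0.066 0.012]]
w3 [[ 0.606 -0.309  0.012]]
step [[ 0.626 -0.     0.026]]
slab [[ 0.394 -0.374  0.012]]
```

View pics/c1.png

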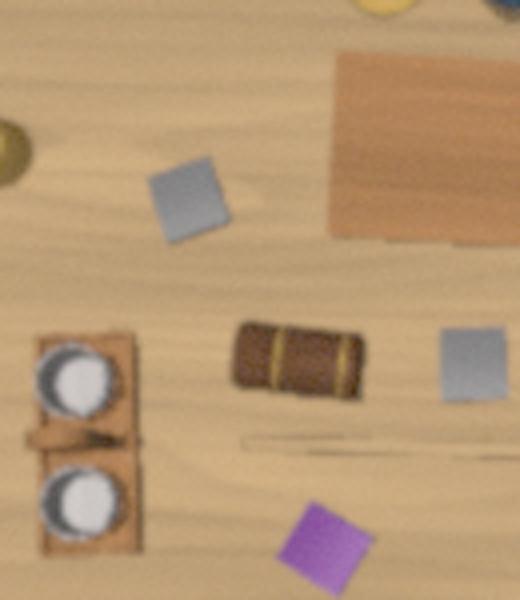

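View pics/c2.png

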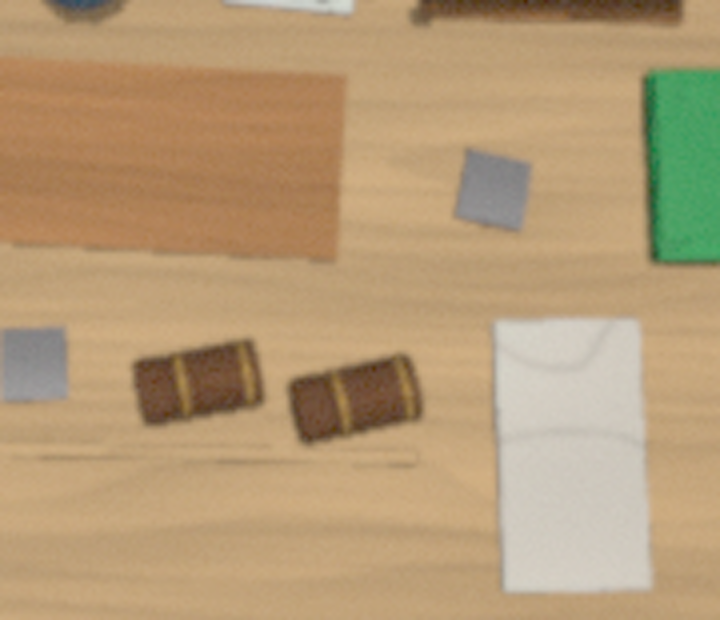

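View pics/c3.png

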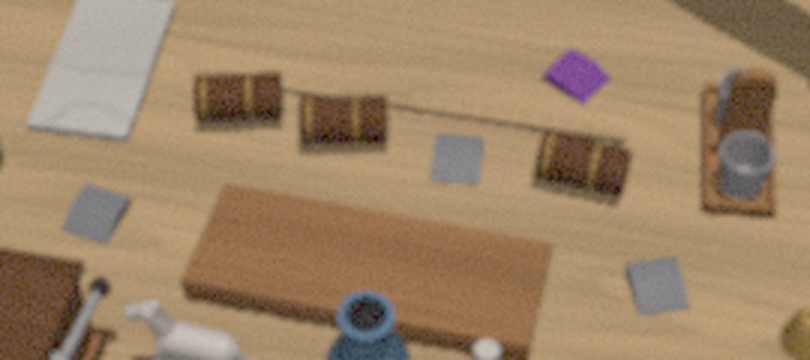

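View pics/c4.png

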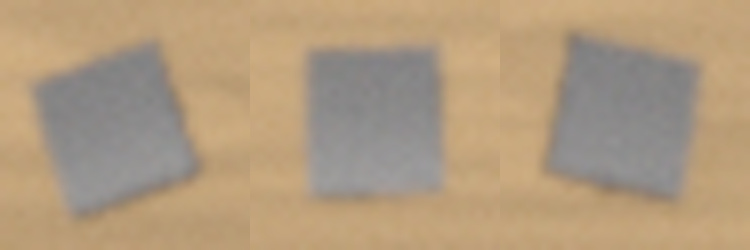

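View pics/c5.png

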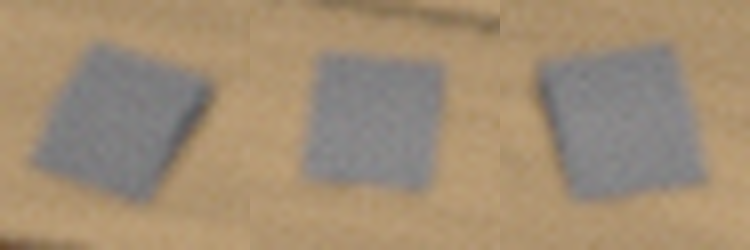

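```bash
cat >> h.py <<'E'
def avg(n,k): return np.mean([manip.camera(n).astype(float) for _ in range(k)],0)
def g(i): return np.clip(255*(i/255.)**0.6,0,255).astype(np.uint8)
E
python3 - <<'E'
from h import *
A={n:avg(n,10) for n in P}; np.savez("avg0.npz",**A)
def cs(n,c,r=15): 
    o=[]
    for u,v in c:
        q=A[n][v-r:v+r+1,u-r:u+r+1]; q=np.clip((q-60)*2.2,0,255) if 0 else g(q)
        o.append(cv2.resize(q,(260,260),interpolation=cv2.INTER_CUBIC))
    return np.hstack(o)
t=cs("top",[(228,184),(298,226),(413,183)]);s=cs("scene",[(399,245),(332,203),(212,221)])
save("w.png",np.vstack([t,s]))
E
```

```text
(no output)
```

View pics/w.png

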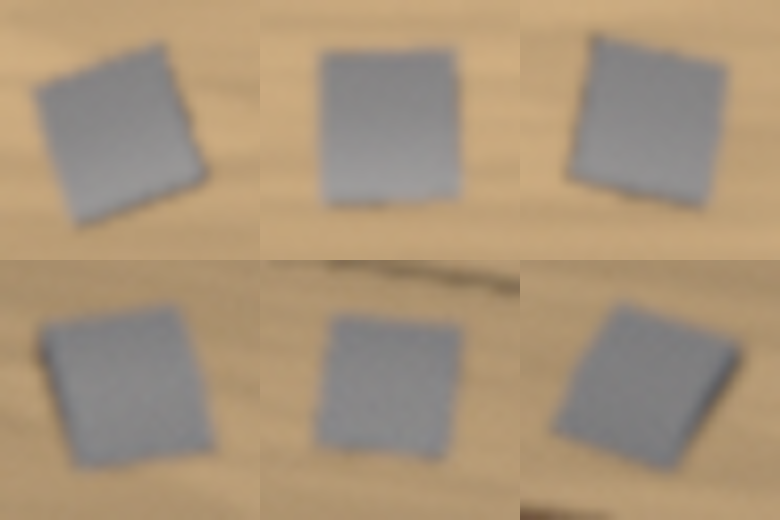

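```bash
cat >> h.py <<'E'
def seg(im,n,box,fn,z,up=6):
    x0,y0,x1,y1=box; q=cv2.resize(im[y0:y1,x0:x1].astype(np.float32),None,fx=up,fy=up,interpolation=cv2.INTER_CUBIC)
    m=fn(q).astype(np.uint8); m=cv2.morphologyEx(m,cv2.MORPH_CLOSE,np.ones((13,13))); m=cv2.morphologyEx(m,cv2.MORPH_OPEN,np.ones((13,13)))
    cs,_=cv2.findContours(m,cv2.RETR_EXTERNAL,cv2.CHAIN_APPROX_NONE)
    if not cs: return None
    c=max(cs,key=cv2.contourArea)[:,0].astype(float); uv=(c+.5)/up-.5+[x0,y0]
    w=p2w(n,uv,z)[:,:2]*1000
    (cx,cy),(a,b),_=cv2.minAreaRect(w.astype(np.float32)); 
    M=cv2.moments(w.astype(np.float32)); 
    bx=cv2.boxPoints(cv2.minAreaRect(w.astype(np.float32))); e=bx[1]-bx[0]; e2=bx[2]-bx[1]
    f=lambda v: ((np.degrees(np.arctan2(v[1],v[0]))+90)%180)-90
    la,lb=np.linalg.norm(e),np.linalg.norm(e2)
    return dict(c=(round(M['m10']/M['m00'],1),round(M['m01']/M['m00'],1)),rc=(round(cx,1),round(cy,1)),sides=[(round(float(la),1),round(float(f(e)),1)),(round(float(lb),1),round(float(f(e2)),1))])
def sat(q): return (q.max(2)-q.min(2))
fgray=lambda q: (sat(q)<0.28*q.max(2))
fdark=lambda q: (q.max(2)<85)
E
python3 - <<'E'
from h import *
A=np.load("avg0.npz"); im=A["top"]
for p in [(228,184),(298,226),(255,225),(340,222),(385,229),(319,170),(433,248),(433,300),(201,246)]: print(p,im[p[1],p[0]].round())
for nm,b in dict(w1=(210,168,246,200),w2=(282,210,314,242),w3=(396,166,430,200)).items(): print(nm,seg(im,"top",b,fgray,.010))
for nm,b in dict(t1=(230,208,280,240),t2=(316,213,360,246),t3=(360,218,402,252)).items(): print(nm,seg(im,"top",b,fdark,.028))
print("slab",seg(im,"top",(405,205,460,292),lambda q:(sat(q)<.22*q.max(2)),.012))
print("step",seg(im,"top",(250,140,390,205),lambda q:(q[:,:,1]<.68*q[:,:,0]),.026))
E
```

```text
(228, 184) [96. 93. 94.]
(298, 226) [97. 96. 96.]
(255, 225) [75. 42. 25.]
(340, 222) [74. 52. 30.]
(385, 229) [61. 34. 19.]
(319, 170) [140.  84.  44.]
(433, 248) [180. 171. 156.]
(433, 300) [162. 122.  75.]
(201, 246) [61. 36. 17.]
w1 {'c': (585.9, 304.7), 'rc': (586.0, 304.9), 'sides': [(54.6, -68.9), (57.6, 21.1)]}
w2 {'c': (456.2, 66.3), 'rc': (456.3, 66.6), 'sides': [(53.7, -86.2), (58.3, 3.8)]}
w3 {'c': (609.2, -309.4), 'rc': (609.3, -309.7), 'sides': [(57.7, -10.4), (54.9, 79.6)]}
t1 {'c': (454.4, 206.0), 'rc': (454.1, 206.2), 'sides': [(54.0, -5.2), (104.8, 84.8)]}
t2 {'c': (442.6, -64.3), 'rc': (442.8, -67.2), 'sides': [(99.1, -77.7), (54.4, 12.3)]}
t3 {'c': (432.4, -191.5), 'rc': (432.8, -193.6), 'sides': [(102.9, -75.8), (53.4, 14.2)]}
slab {'c': (393.8, -371.7), 'rc': (393.8, -371.4), 'sides': [(119.6, -87.9), (219.7, 2.1)]}
step {'c': (628.7, 2.8), 'rc': (628.4, 3.0), 'sides': [(155.1, -1.8), (371.4, 88.2)]}
```

```bash
cat >> h.py <<'E'
from scipy.spatial.transform import Rotation as Ro
def ori(phi,tilt=0,tdir=-1.8):
    """jaw direction phi (deg, horizontal). tilt: tool x leans toward +tdir azimuth by tilt deg"""
    t=np.radians(tilt);a=np.radians(tdir)
    x=np.array([np.sin(t)*np.cos(a),np.sin(t)*np.sin(a),-np.cos(t)])
    y=np.array([np.cos(np.radians(phi)),np.sin(np.radians(phi)),0]); y-=x*(x@y); y/=np.linalg.norm(y)
    return Ro.from_matrix(np.c_[x,y,np.cross(x,y)])
def cur():
    o=manip.observe(); q=o["tcp_rot"]; return o,np.array(o["eef_pos"]),Ro.from_quat([q[1],q[2],q[3],q[0]])
def plan(wps):
    o,p,R=cur()
    y=R.as_matrix()[:,1]; print("t",round(o["clock"],2),"p",(p*1000).round(1),"jaw az",round(float(np.degrees(np.arctan2(y[1],y[0]))),1),"toolx",R.as_matrix()[:,0].round(3),"open",round(o["opening"]*1000,1),"F",o["force"].round(1),"q",o["joint_pos"].round(2))
    for x,yy,z,phi,*t in wps:
        tl=t[0] if t else 0
        best=min([(R.inv()*ori(phi+k,tl)).as_rotvec(degrees=True) for k in(0,180)],key=np.linalg.norm)
        d=R.inv().apply(np.array([x,yy,z])/1000-p)*100
        print((x,yy,z,phi,tl),"->"," ".join(f"{v:.2f}" for v in d)," "," ".join(f"{v:.1f}" for v in best))
E
python3 - <<'E'
from h import *
im=np.load("avg0.npz")["top"]
for nm,b in dict(t1=(230,208,280,240),t2=(316,213,360,246),t3=(360,218,402,252)).items(): print(nm,[seg(im,"top",b,lambda q:q[:,:,0]<t,.028) for t in (105,120)])
print("caddy",seg(im,"top",(180,208,222,282),lambda q:(q[:,:,1]<.68*q[:,:,0])|(sat(q)<.3*q.max(2)),.020))
plan([(586,305,150,111.1),(586,305,60,111.1),(586,305,2,111.1)])
E
```

```text
t1 [{'c': (454.2, 206.3), 'rc': (454.0, 206.2), 'sides': [(56.3, -5.3), (107.9, 84.7)]}, {'c': (454.3, 206.4), 'rc': (454.1, 206.3), 'sides': [(58.1, -5.4), (109.7, 84.6)]}]
t2 [{'c': (443.0, -67.6), 'rc': (442.9, -67.3), 'sides': [(102.2, -78.1), (56.9, 11.9)]}, {'c': (443.0, -67.6), 'rc': (442.8, -67.4), 'sides': [(104.1, -78.1), (58.7, 11.9)]}]
t3 [{'c': (432.9, -194.1), 'rc': (432.9, -194.0), 'sides': [(106.1, -75.8), (55.8, 14.2)]}, {'c': (433.0, -194.2), 'rc': (432.9, -194.0), 'sides': [(108.1, -75.7), (57.5, 14.3)]}]
caddy {'c': (384.6, 374.9), 'rc': (384.3, 379.1), 'sides': [(90.3, -85.3), (178.5, 4.7)]}
t 1.1 p [281.8 613.3 231.3] jaw az 65.3 toolx [ 0. -0. -1.] open 85.5 F [-0.3 -0.3  0.3] q [ 0.99  0.29  1.58 -0.    1.28 -0.15]
(586, 305, 150, 111.1, 0) -> 8.14 -15.31 40.51   -45.8 0.0 0.0
(586, 305, 60, 111.1, 0) -> 17.14 -15.31 40.51   -45.8 0.0 0.0
(586, 305, 2, 111.1, 0) -> 22.94 -15.31 40.51   -45.8 0.0 0.0
```

Before the first reach, these could be taken for wedge_a/b/c in the top view: grey (228,184), grey (298,226), grey (413,183) and the purple look-alike (261,272). The crops show the first three are grey rubber with thin ends towards +x. I start with (228,184) and leave the purple one alone.

Emit:
{"name": "step_arm", "arguments": {
  "increments": "8.1 -15.3 40.5 -45.8 0 0 8.5;8.1 -15.3 40.5 -45.8 0 0 8.5;8.1 -15.3 40.5 -45.8 0 0 8.5;8.1 -15.3 40.5 -45.8 0 0 8.5;8.1 -15.3 40.5 -45.8 0 0 8.5;8.1 -15.3 40.5 -45.8 0 0 8.5;8.1 -15.3 40.5 -45.8 0 0 8.5;8.1 -15.3 40.5 -45.8 0 0 8.5;17 -15.3 40.5 -45.8 0 0 7.5;17 -15.3 40.5 -45.8 0 0 7.5",
  "grip_force": 30
}}

```text
clock: 2.35
eef_pos: [0.5835, 0.305, 0.0578]
tcp_rot: [0.693, -0.13, 0.697, 0.129]
force: [-0.3, -0.2, -0.4]
opening: 0.0749
```

```bash
python3 - <<'E'
from h import *
plan([(586,305,60,111.1),(586,305,2,111.1),(586,305,120,111.1)])
im=manip.camera("top");save("a1.png",crop(g(im.astype(float)),180,120,330,250,5))
E
```

```text
t 2.35 p [583.5 305.   57.8] jaw az 111.1 toolx [-0.005 -0.001 -1.   ] open 74.9 F [-0.3 -0.2 -0.4] q [ 0.33  0.44  1.72  0.    0.99 -1.61]
(586, 305, 60, 111.1, 0) -> -0.22 -0.09 0.23   0.0 -0.3 -0.0
(586, 305, 2, 111.1, 0) -> 5.58 -0.09 0.27   0.0 -0.3 -0.0
(586, 305, 120, 111.1, 0) -> -6.22 -0.08 0.20   0.0 -0.3 -0.0
```

View pics/a1.png

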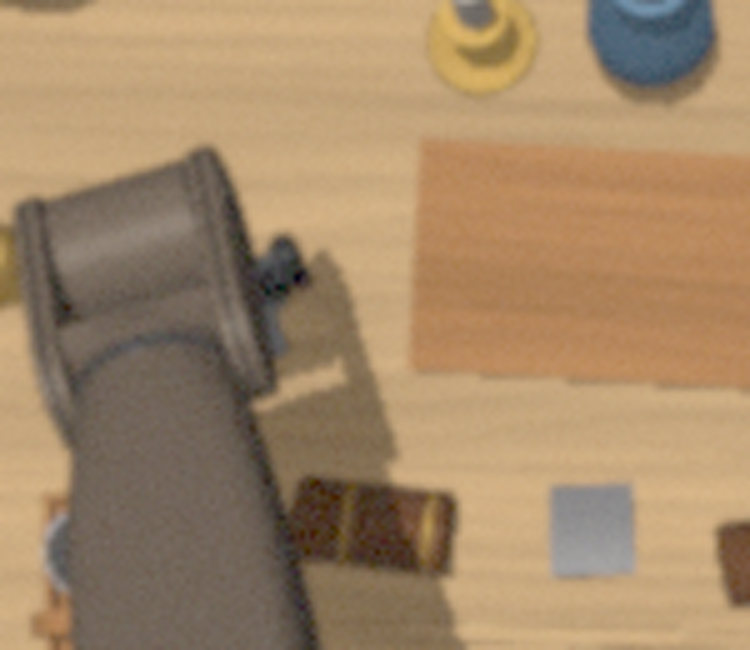

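The arm hides the wedge at (228,184), as expected, and the finger stands clear of everything. Descend and close.

Emit:
{"name": "step_arm", "arguments": {
  "increments": "3 -0.1 0.25 0 0 0 7.5;5.6 -0.1 0.25 0 -0.3 0 7.5;5.6 -0.1 0.25 0 -0.3 0 7.5;5.6 -0.1 0.25 0 -0.3 0 4;5.6 -0.1 0.25 0 -0.3 0 4;5.6 -0.1 0.25 0 -0.3 0 4;5.6 -0.1 0.25 0 -0.3 0 4;-6.2 -0.1 0.2 0 -0.3 0 4;-6.2 -0.1 0.2 0 -0.3 0 4;-6.2 -0.1 0.2 0 -0.3 0 4",
  "grip_force": 35
}}

```text
clock: 3.65
eef_pos: [0.5883, 0.3058, 0.1238]
tcp_rot: [0.698, -0.129, 0.692, 0.13]
force: [0.5, -0.3, -1.3]
opening: 0.054
```

```bash
python3 - <<'E'
from h import *
plan([(600,124,120,88.2,8),(600,124,50,88.2,8),(600,124,26,88.2,8)])
im=manip.camera("scene");save("a2.png",crop(g(im.astype(float)),340,180,490,280,5))
E
```

```text
t 3.65 p [588.3 305.8 123.8] jaw az 111.1 toolx [ 0.007  0.003 -1.   ] open 54.0 F [ 0.5 -0.3 -1.3] q [ 0.33  0.36  1.69  0.    1.08 -1.61]
(600, 124, 120, 88.2, 8) -> 0.33 -17.38 -5.47   22.9 -7.5 -1.7
(600, 124, 50, 88.2, 8) -> 7.33 -17.38 -5.52   22.9 -7.5 -1.7
(600, 124, 26, 88.2, 8) -> 9.73 -17.38 -5.54   22.9 -7.5 -1.7
```

View pics/a2.png

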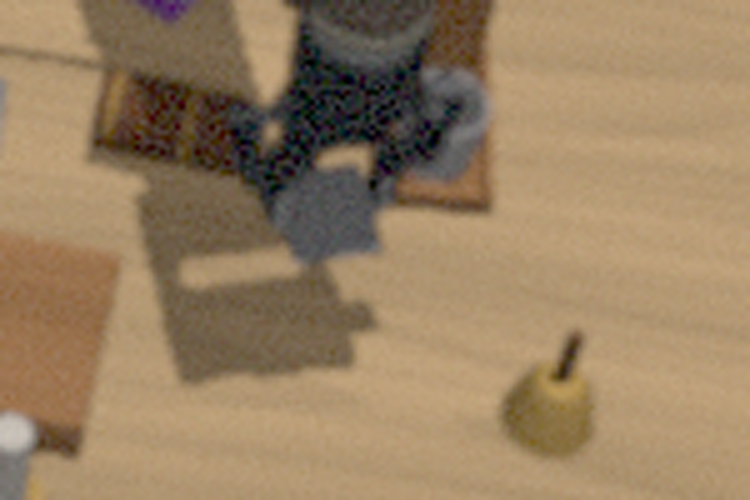

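The wedge is held at about crop (330,215), opening 54 mm. Carry it to the left slot with an 8° lean.

Emit:
{"name": "step_arm", "arguments": {
  "increments": "0.3 -17.4 -5.5 22.9 -7.5 -1.7 4;0.3 -17.4 -5.5 22.9 -7.5 -1.7 4;0.3 -17.4 -5.5 22.9 -7.5 -1.7 4;0.3 -17.4 -5.5 22.9 -7.5 -1.7 4;5 -17.4 -5.5 22.9 -7.5 -1.7 4;7.3 -17.4 -5.5 22.9 -7.5 -1.7 4;7.3 -17.4 -5.5 22.9 -7.5 -1.7 4"
}}

```text
clock: 4.58
eef_pos: [0.5941, 0.1235, 0.0424]
tcp_rot: [0.75, 0.009, 0.661, -0.012]
force: [-0.2, -0.0, -0.5]
opening: 0.0534
```

```bash
python3 - <<'E'
from h import *
plan([(600,124,24,88.2,8),(600,124,35,88.2,8),(600,124,130,88.2)])
im=manip.camera("scene");save("a3.png",crop(g(im.astype(float)),280,180,430,280,5))
E
```

```text
t 4.58 p [594.1 123.5  42.4] jaw az 88.2 toolx [ 0.125 -0.006 -0.992] open 53.4 F [-0.2 -0.  -0.5] q [ 0.04  0.31  1.94 -0.02  0.77 -1.49]
(600, 124, 24, 88.2, 8) -> 1.90 0.08 0.36   0.0 -0.8 0.1
(600, 124, 35, 88.2, 8) -> 0.80 0.07 0.50   0.0 -0.8 0.1
(600, 124, 130, 88.2, 0) -> -8.62 0.05 1.68   0.0 7.2 0.1
```

View pics/a3.png

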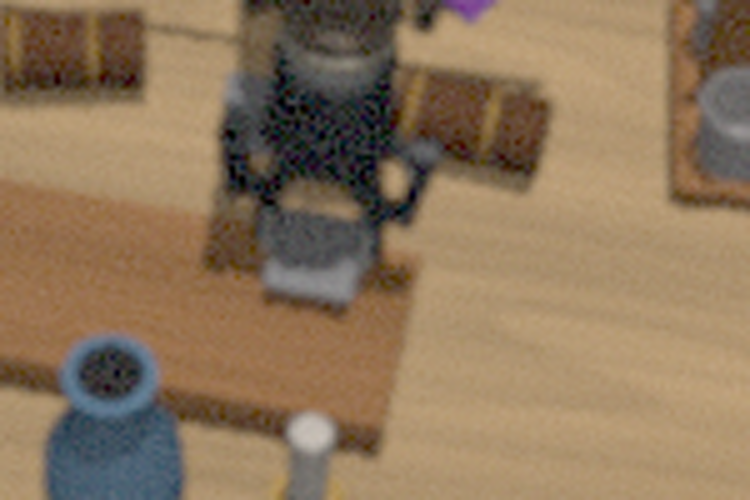

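The slope (lit, crop (310,285)) faces uphill, so the thin end is at +x. Lower and release.

Emit:
{"name": "step_arm", "arguments": {
  "increments": "1.2 0.1 0.4 0 -0.8 0.1 4;1.9 0.1 0.36 0 -0.8 0.1 4;1.9 0.1 0.36 0 -0.8 0.1 4;1.9 0.1 0.36 0 -0.8 0.1 4;1.9 0.1 0.36 0 -0.8 0.1 7;1.9 0.1 0.36 0 -0.8 0.1 7;1.9 0.1 0.36 0 -0.8 0.1 7;-8.6 0 1.7 0 7 0 7;-8.6 0 1.7 0 7 0 7;-8.6 0 1.7 0 7 0 7"
}}

```text
clock: 5.88
eef_pos: [0.6053, 0.1237, 0.1378]
tcp_rot: [0.713, 0.01, 0.701, -0.012]
force: [0.6, 0.4, 0.3]
opening: 0.0702
```

```bash
python3 - <<'E'
from h import *
plan([(456.2,66.5,110,93.8),(456.2,66.5,2,93.8)])
im=manip.camera("scene");save("a4.png",crop(g(im.astype(float)),280,180,430,280,5))
E
```

```text
t 5.88 p [605.3 123.7 137.8] jaw az 88.2 toolx [ 0.018 -0.002 -1.   ] open 70.2 F [0.6 0.4 0.3] q [ 0.04  0.24  1.81 -0.    1.07 -1.5 ]
(456.2, 66.5, 110, 93.8, 0) -> 2.52 -6.17 -14.77   -5.6 1.0 0.1
(456.2, 66.5, 2, 93.8, 0) -> 13.32 -6.16 -14.97   -5.6 1.0 0.1
```

View pics/a4.png

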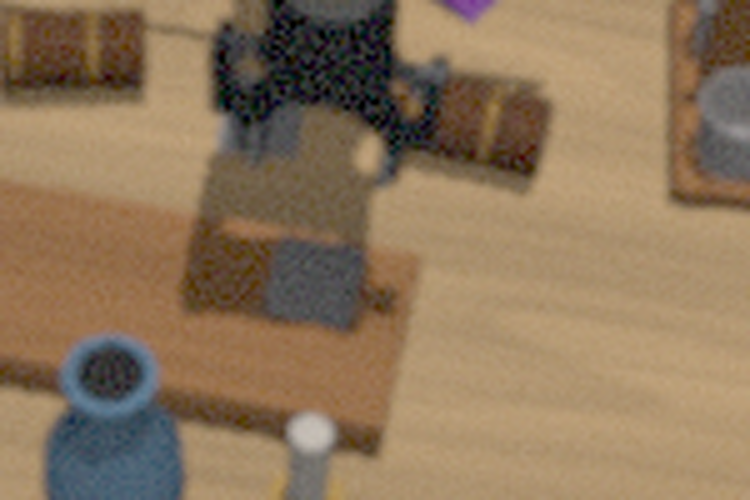

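Wedge lies on the step at crop (315,280). Next is the middle wedge.

Emit:
{"name": "step_arm", "arguments": {
  "increments": "2.5 -6.2 -14.8 -5.6 1 0 7.5;2.5 -6.2 -14.8 -5.6 1 0 7.5;2.5 -6.2 -14.8 -5.6 1 0 7.5;2.5 -6.2 -14.8 -5.6 1 0 7.5;8 -6.2 -14.9 -5.6 1 0 7.5;8 -6.2 -14.9 -5.6 1 0 7.5"
}}

```text
clock: 6.68
eef_pos: [0.4498, 0.0665, 0.0488]
tcp_rot: [0.701, -0.024, 0.712, 0.023]
force: [-0.1, 0.1, -0.7]
opening: 0.0751
```

```bash
python3 - <<'E'
from h import *
plan([(456.2,66.5,2,93.8),(456.2,66.5,120,93.8)])
im=manip.camera("scene");save("a5.png",crop(g(im.astype(float)),240,150,390,250,5))
E
```

```text
t 6.67 p [449.8  66.5  48.8] jaw az 93.8 toolx [-0.016 -0.002 -1.   ] open 75.1 F [-0.1  0.1 -0.7] q [-0.08  0.05  2.22 -0.    0.89 -1.71]
(456.2, 66.5, 2, 93.8, 0) -> 4.67 -0.04 0.71   0.0 -0.9 0.0
(456.2, 66.5, 120, 93.8, 0) -> -7.13 -0.05 0.53   0.0 -0.9 0.0
```

View pics/a5.png

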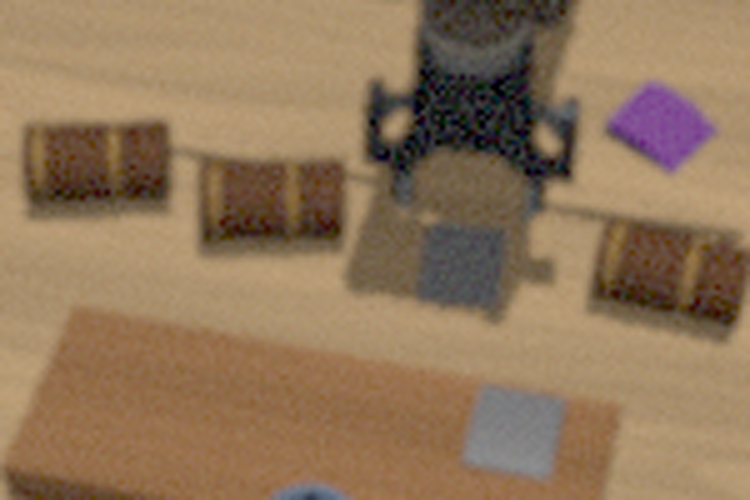

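Fingers are either side of the wedge at crop (465,265), and the first wedge sits on the step. Grip.

Emit:
{"name": "step_arm", "arguments": {
  "increments": "3 0 0.7 0 -0.9 0 7.5;4.7 0 0.7 0 -0.9 0 7.5;4.7 0 0.7 0 -0.9 0 7.5;4.7 0 0.7 0 -0.9 0 4;4.7 0 0.7 0 -0.9 0 4;4.7 0 0.7 0 -0.9 0 4;4.7 0 0.7 0 -0.9 0 4;-7.1 0 0.5 0 -0.9 0 4;-7.1 0 0.5 0 -0.9 0 4;-7.1 0 0.5 0 -0.9 0 4"
}}

```text
clock: 7.98
eef_pos: [0.4619, 0.0667, 0.1282]
tcp_rot: [0.713, -0.025, 0.7, 0.023]
force: [0.6, 0.4, -0.4]
opening: 0.0528
```

```bash
python3 - <<'E'
from h import *
plan([(596.5,4,120,88.2,8),(596.5,4,50,88.2,8)])
im=manip.camera("top");save("a6.png",crop(g(im.astype(float)),200,130,390,250,4))
print(seg(im.astype(float),"top",(265,150,310,200),fgray,.034))
E
```

```text
t 7.97 p [461.9  66.7 128.2] jaw az 93.9 toolx [ 0.018 -0.002 -1.   ] open 52.8 F [ 0.6  0.4 -0.4] q [-0.07 -0.08  2.17 -0.    1.03 -1.71]
(596.5, 4, 120, 88.2, 8) -> 1.08 -7.15 12.99   5.7 -7.0 -0.3
(596.5, 4, 50, 88.2, 8) -> 8.08 -7.13 12.86   5.7 -7.0 -0.3
{'c': (601.8, 125.7), 'rc': (602.1, 125.7), 'sides': [(59.1, -1.7), (55.5, 88.3)]}
```

View pics/a6.png

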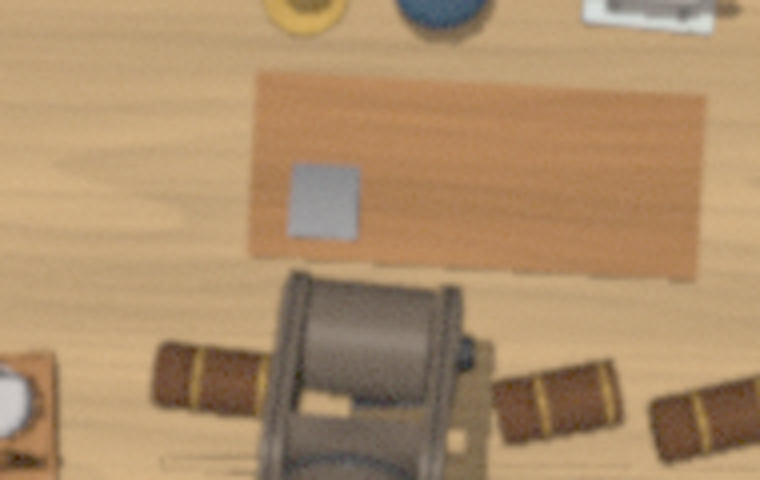

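First wedge sits square on the step at crop (325,200), world (602,126), yaw −1.7°. Carry the second to the middle.

Emit:
{"name": "step_arm", "arguments": {
  "increments": "1.1 -7.1 13 5.7 -7 -0.3 4;1.1 -7.1 13 5.7 -7 -0.3 4;1.1 -7.1 13 5.7 -7 -0.3 4;1.1 -7.1 13 5.7 -7 -0.3 4;6 -7.1 12.9 5.7 -7 -0.3 4;8.1 -7.1 12.9 5.7 -7 -0.3 4;8.1 -7.1 12.9 5.7 -7 -0.3 4"
}}

```text
clock: 8.9
eef_pos: [0.5902, 0.0056, 0.0421]
tcp_rot: [0.75, 0.011, 0.661, -0.012]
force: [-0.5, 1.3, -1.5]
opening: 0.0531
```

```bash
python3 - <<'E'
from h import *
plan([(596.5,4,24,88.2,8),(596.5,4,130,88.2)])
E
```

```text
t 8.9 p [590.2   5.6  42.1] jaw az 88.2 toolx [ 0.126 -0.003 -0.992] open 53.1 F [-0.5  1.3 -1.5] q [-0.17  0.27  1.98  0.03  0.76 -1.73]
(596.5, 4, 24, 88.2, 8) -> 1.88 -0.14 0.41   -0.0 -0.8 -0.1
(596.5, 4, 130, 88.2, 0) -> -8.64 -0.13 1.74   -0.0 7.2 -0.1
```

Emit:
{"name": "step_arm", "arguments": {
  "increments": "1.2 -0.1 0.4 0 -0.8 0 4;1.9 -0.1 0.4 0 -0.8 0 4;1.9 -0.1 0.4 0 -0.8 0 4;1.9 -0.1 0.4 0 -0.8 0 4;1.9 -0.1 0.4 0 -0.8 0 7;1.9 -0.1 0.4 0 -0.8 0 7;1.9 -0.1 0.4 0 -0.8 0 7;-8.6 0 1.7 0 7 0 7;-8.6 0 1.7 0 7 0 7;-8.6 0 1.7 0 7 0 7"
}}

```text
clock: 10.15
eef_pos: [0.5997, 0.0049, 0.1345]
tcp_rot: [0.712, 0.011, 0.702, -0.011]
force: [0.5, -0.1, -1.0]
opening: 0.0702
```

```bash
python3 - <<'E'
from h import *
im=manip.camera("top");save("a7.png",crop(g(im.astype(float)),250,130,440,250,4))
print(seg(im.astype(float),"top",(396,166,430,200),fgray,.010))
plan([(609,-309.5,140,79.6),(609,-309.5,70,79.6),(609,-309.5,2,79.6)])
E
```

```text
{'c': (609.2, -309.4), 'rc': (609.3, -309.7), 'sides': [(57.8, -10.6), (54.9, 79.4)]}
t 10.2 p [597.6   5.2 131.5] jaw az 88.2 toolx [ 0.008  0.    -1.   ] open 70.1 F [-0.9 -0.3  0.3] q [-0.16  0.21  1.86  0.    1.06 -1.7 ]
(609, -309.5, 140, 79.6, 0) -> -0.85 -31.41 2.15   8.6 0.4 -0.1
(609, -309.5, 70, 79.6, 0) -> 6.15 -31.42 2.10   8.6 0.4 -0.1
(609, -309.5, 2, 79.6, 0) -> 12.95 -31.42 2.04   8.6 0.4 -0.1
```

View pics/a7.png

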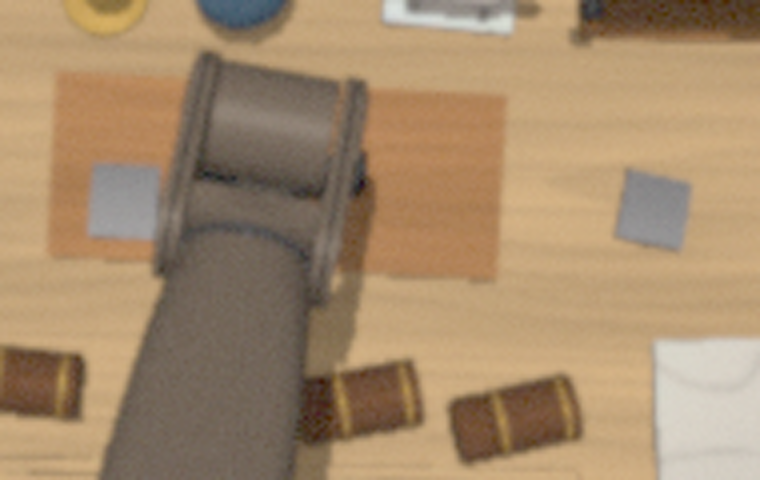

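Third wedge is unmoved at crop (653,210). Go for it.

Emit:
{"name": "step_arm", "arguments": {
  "increments": "-0.8 -31.4 2.1 8.6 0.4 0 7.5;-0.8 -31.4 2.1 8.6 0.4 0 7.5;-0.8 -31.4 2.1 8.6 0.4 0 7.5;-0.8 -31.4 2.1 8.6 0.4 0 7.5;-0.8 -31.4 2.1 8.6 0.4 0 7.5;-0.8 -31.4 2.1 8.6 0.4 0 7.5;5 -31.4 2.1 8.6 0.4 0 7.5;8 -31.4 2.1 8.6 0.4 0 7.5;8 -31.4 2.1 8.6 0.4 0 7.5"
}}

```text
clock: 11.32
eef_pos: [0.6059, -0.3058, 0.0456]
tcp_rot: [0.701, 0.066, 0.707, -0.061]
force: [0.1, -0.0, 0.2]
opening: 0.0753
```

```bash
python3 - <<'E'
from h import *
plan([(609,-309.5,2,79.5),(609,-309.5,120,79.5)])
im=manip.camera("scene");save("a8.png",crop(g(im.astype(float)),140,160,390,280,3))
E
```

```text
t 11.32 p [ 605.9 -305.8   45.6] jaw az 79.6 toolx [-0.008  0.008 -1.   ] open 75.3 F [ 0.1 -0.   0.2] q [-0.62  0.49  1.67  0.    0.99 -2.01]
(609, -309.5, 2, 79.5, 0) -> 4.36 -0.33 0.42   0.1 -0.5 -0.4
(609, -309.5, 120, 79.5, 0) -> -7.44 -0.26 0.30   0.1 -0.5 -0.4
```

View pics/a8.png

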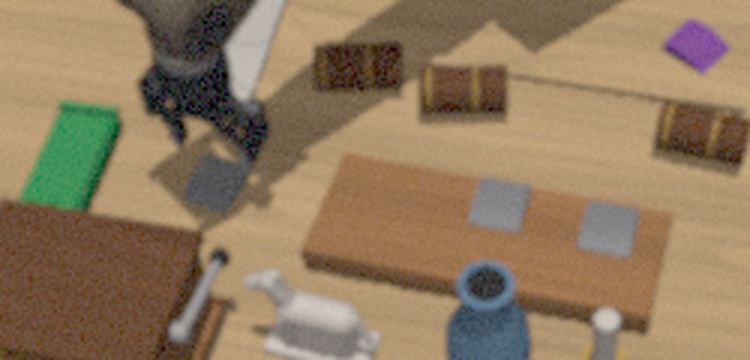

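Two wedges are on the step at crop (500,205) and (608,228), and the fingers are over the third at (217,183).

Emit:
{"name": "step_arm", "arguments": {
  "increments": "3 -0.3 0.4 0 -0.5 -0.4 7.5;4.4 -0.3 0.4 0 -0.5 -0.4 7.5;4.4 -0.3 0.4 0 -0.5 -0.4 7.5;4.4 -0.3 0.4 0 -0.5 -0.4 4;4.4 -0.3 0.4 0 -0.5 -0.4 4;4.4 -0.3 0.4 0 -0.5 -0.4 4;4.4 -0.3 0.4 0 -0.5 -0.4 4;-7.4 -0.3 0.3 0 -0.5 -0.4 4;-7.4 -0.3 0.3 0 -0.5 -0.4 4;-7.4 -0.3 0.3 0 -0.5 -0.4 4"
}}

```text
clock: 12.62
eef_pos: [0.6137, -0.3134, 0.13]
tcp_rot: [0.71, 0.06, 0.699, -0.067]
force: [0.7, 0.7, 0.1]
opening: 0.053
```

```bash
python3 - <<'E'
from h import *
plan([(592.7,-116,120,88.2,8),(592.7,-116,50,88.2,8)])
im=manip.camera("top").astype(float);save("a9.png",crop(g(im),250,130,440,250,4))
print(seg(im,"top",(265,150,305,200),fgray,.034),seg(im,"top",(302,150,345,200),fgray,.034))
E
```

```text
t 12.62 p [ 613.7 -313.4  130. ] jaw az 79.6 toolx [ 0.014 -0.012 -1.   ] open 53.0 F [0.7 0.7 0.1] q [-0.62  0.4   1.63 -0.    1.1  -2.01]
(592.7, -116, 120, 88.2, 8) -> 0.74 19.04 -5.63   -8.5 -7.1 1.2
(592.7, -116, 50, 88.2, 8) -> 7.74 19.11 -5.74   -8.5 -7.1 1.2
{'c': (601.8, 125.7), 'rc': (602.1, 125.8), 'sides': [(59.3, -0.8), (55.3, 89.2)]} {'c': (592.0, 6.4), 'rc': (592.2, 6.6), 'sides': [(59.2, -1.0), (54.0, 89.0)]}
```

View pics/a9.png

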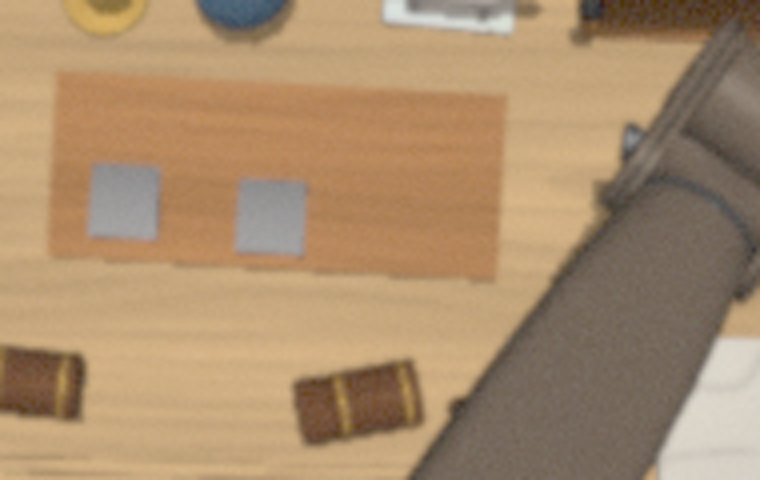

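Both wedges are well placed on the step: crop (125,200) and (270,217). Place the third.

Emit:
{"name": "step_arm", "arguments": {
  "increments": "0.7 19 -5.6 -8.5 -7.1 1.2 4;0.7 19 -5.6 -8.5 -7.1 1.2 4;0.7 19 -5.6 -8.5 -7.1 1.2 4;0.7 19 -5.6 -8.5 -7.1 1.2 4;0.7 19 -5.6 -8.5 -7.1 1.2 4;6 19.1 -5.7 -8.5 -7.1 1.2 4;7.7 19.1 -5.7 -8.5 -7.1 1.2 4;7.7 19.1 -5.7 -8.5 -7.1 1.2 4"
}}

```text
clock: 13.68
eef_pos: [0.5895, -0.1152, 0.0453]
tcp_rot: [0.751, 0.013, 0.66, -0.011]
force: [-0.1, -0.5, -0.3]
opening: 0.0534
```

```bash
python3 - <<'E'
from h import *
plan([(594,-116,24,88.2,8),(594,-116,130,88.2)])
im=manip.camera("scene");save("b0.png",crop(g(im.astype(float)),200,160,390,280,4))
E
```

```text
t 13.68 p [ 589.5 -115.2   45.3] jaw az 88.1 toolx [ 0.129  0.001 -0.992] open 53.4 F [-0.1 -0.5 -0.3] q [-0.38  0.29  1.96  0.07  0.78 -1.97]
(594, -116, 24, 88.2, 8) -> 2.17 -0.08 0.17   -0.1 -0.6 -0.3
(594, -116, 130, 88.2, 0) -> -8.34 -0.02 1.55   -0.1 7.4 -0.3
```

View pics/b0.png

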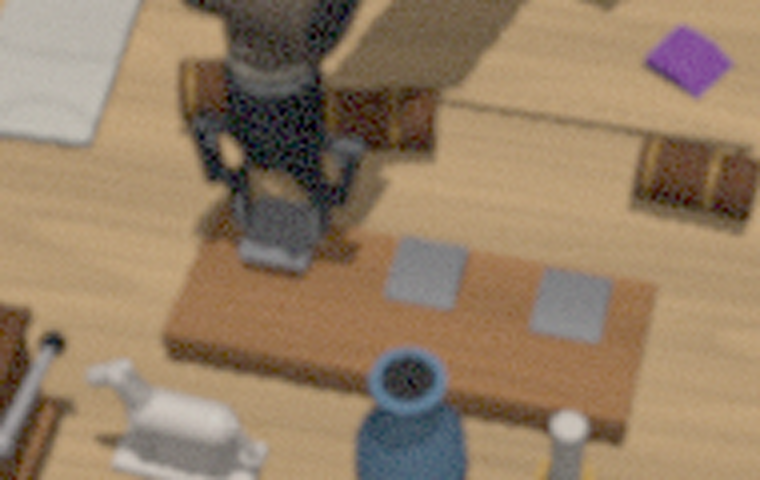

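Third wedge is held with its slope uphill at crop (280,245). Lower and release.

Emit:
{"name": "step_arm", "arguments": {
  "increments": "1.4 -0.1 0.3 0 -0.6 -0.3 4;2.2 -0.1 0.3 0 -0.6 -0.3 4;2.2 -0.1 0.3 0 -0.6 -0.3 4;2.2 -0.1 0.3 0 -0.6 -0.3 4;2.2 -0.1 0.3 0 -0.6 -0.3 7;2.2 -0.1 0.3 0 -0.6 -0.3 7;2.2 -0.1 0.3 0 -0.6 -0.3 7;-8.4 0 1.6 0 7.4 -0.3 7.5;-8.4 0 1.6 0 7.4 -0.3 8.5;-8.4 0 1.6 0 7.4 -0.3 8.5"
}}

```text
clock: 14.98
eef_pos: [0.5989, -0.1171, 0.1378]
tcp_rot: [0.712, 0.01, 0.702, -0.013]
force: [-0.0, 0.5, -0.7]
opening: 0.0851
```

```bash
python3 - <<'E'
from h import *
im=manip.camera("top").astype(float)
for nm,b in dict(t1=(230,208,280,240),t3=(360,218,402,252)).items(): print(nm,seg(im,"top",b,lambda q:q[:,:,0]<105,.028))
save("b1.png",crop(g(im),250,130,440,250,4))
plan([(454,206.3,150,-5.3),(454,206.3,60,-5.3),(454,206.3,16,-5.3),(433,-194,150,14.2),(433,-194,60,14.2)])
E
```

```text
t1 {'c': (454.3, 206.3), 'rc': (454.0, 206.3), 'sides': [(56.1, -5.3), (107.3, 84.7)]}
t3 {'c': (436.6, -187.1), 'rc': (442.1, -190.8), 'sides': [(114.4, -89.2), (89.8, 0.8)]}
t 15.03 p [ 596.9 -116.4  134.7] jaw az 88.1 toolx [ 0.008 -0.002 -1.   ] open 85.0 F [-0.6 -0.2 -0.4] q [-0.36  0.23  1.83  0.    1.07 -1.9 ]
(454, 206.3, 150, -5.3, 0) -> -1.72 31.78 -15.34   -86.6 0.3 0.4
(454, 206.3, 60, -5.3, 0) -> 7.28 31.79 -15.41   -86.6 0.3 0.4
(454, 206.3, 16, -5.3, 0) -> 11.68 31.80 -15.45   -86.6 0.3 0.4
(433, -194, 150, 14.2, 0) -> -1.65 -8.30 -16.11   73.9 0.5 -0.2
(433, -194, 60, 14.2, 0) -> 7.35 -8.28 -16.18   73.9 0.5 -0.2
```

View pics/b1.png

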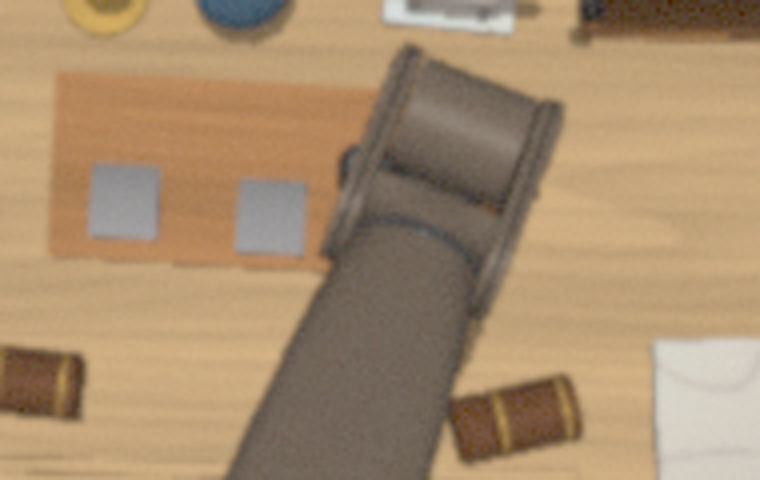

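All three wedges are down; the third is hidden under the arm. Now the right tube at crop (515,418), top px (379,235).

Emit:
{"name": "step_arm", "arguments": {
  "increments": "-1.6 -8.3 -16.1 73.9 0.5 0 8.5;-1.6 -8.3 -16.1 73.9 0.5 0 8.5;-1.6 -8.3 -16.1 73.9 0.5 0 8.5;-1.6 -8.3 -16.1 73.9 0.5 0 8.5;-1.6 -8.3 -16.1 73.9 0.5 0 8.5;-1.6 -8.3 -16.1 73.9 0.5 0 8.5;-1.6 -8.3 -16.1 73.9 0.5 0 8.5;-1.6 -8.3 -16.1 73.9 0.5 0 8.5;4 -8.3 -16.1 73.9 0.5 0 8.5;4 -8.3 -16.1 73.9 0.5 0 8.5"
}}

```text
clock: 16.27
eef_pos: [0.4297, -0.1913, 0.0885]
tcp_rot: [0.554, 0.435, 0.563, -0.433]
force: [-1.0, 0.6, -1.2]
opening: 0.0854
```

```bash
python3 - <<'E'
from h import *
im=manip.camera("scene").astype(float);save("b2.png",crop(g(im),200,140,390,260,4))
im=manip.camera("top").astype(float);print([seg(im,"top",b,fgray,.034) for b in ((265,150,305,200),(302,150,345,200),(345,150,376,200))])
plan([(433,-194,14,14.2),(433,-194,110,14.2)])
E
```

```text
[{'c': (601.8, 125.7), 'rc': (602.0, 125.6), 'sides': [(59.0, -1.7), (55.6, 88.3)]}, {'c': (592.1, 6.5), 'rc': (592.3, 6.6), 'sides': [(59.2, -1.2), (53.9, 88.8)]}, {'c': (595.4, -115.2), 'rc': (595.5, -115.1), 'sides': [(59.6, -1.1), (54.8, 88.9)]}]
t 16.38 p [ 433.1 -193.8   93.2] jaw az 14.3 toolx [ 0.     0.004 -1.   ] open 85.0 F [0.4 0.5 0.8] q [-0.64  0.01  2.16  0.    0.97 -0.89]
(433, -194, 14, 14.2, 0) -> 7.92 -0.02 0.05   0.1 -0.2 -0.1
(433, -194, 110, 14.2, 0) -> -1.68 -0.01 0.01   0.1 -0.2 -0.1
```

View pics/b2.png

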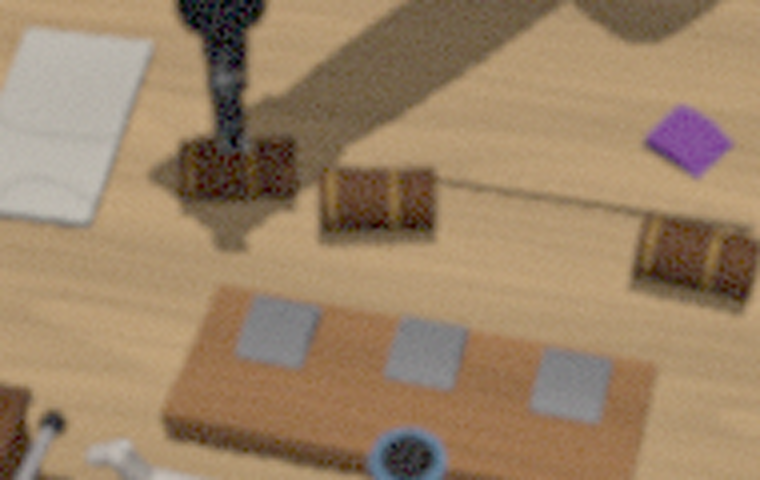

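Wedges at crop (278,330), (425,352), (570,385) are all square. Fingers straddle the right tube at (237,165). Grip it.

Emit:
{"name": "step_arm", "arguments": {
  "increments": "5 0 0 0 0 0 8.5;7.8 0 0 0 0 0 8.5;7.8 0 0 0 0 0 8.5;7.8 0 0 0 0 0 4;7.8 0 0 0 0 0 4;7.8 0 0 0 0 0 4;7.8 0 0 0 0 0 4;-4 0 0 0 0 0 4;-4 0 0 0 0 0 4;-4 0 0 0 0 0 4"
}}

```text
clock: 17.62
eef_pos: [0.4366, -0.1964, 0.1398]
tcp_rot: [0.562, 0.435, 0.554, -0.433]
force: [0.3, -0.8, -0.4]
opening: 0.0546
```

```bash
python3 - <<'E'
from h import *
im=manip.camera("scene").astype(float);save("b3.png",crop(g(im),200,140,390,260,4))
plan([(630,-116.5,130,-1.5),(630,-116.5,75,-1.5),(630,-116.5,42,-1.5)])
E
```

```text
t 17.68 p [ 434.7 -195.1  136.5] jaw az 14.3 toolx [ 0.006 -0.    -1.   ] open 54.9 F [-0.6 -0.  -2.1] q [-0.64 -0.06  2.14  0.    1.06 -0.89]
(630, -116.5, 130, -1.5, 0) -> 0.77 20.86 -2.79   15.8 0.1 -0.3
(630, -116.5, 75, -1.5, 0) -> 6.27 20.83 -2.80   15.8 0.1 -0.3
(630, -116.5, 42, -1.5, 0) -> 9.57 20.81 -2.81   15.8 0.1 -0.3
```

View pics/b3.png

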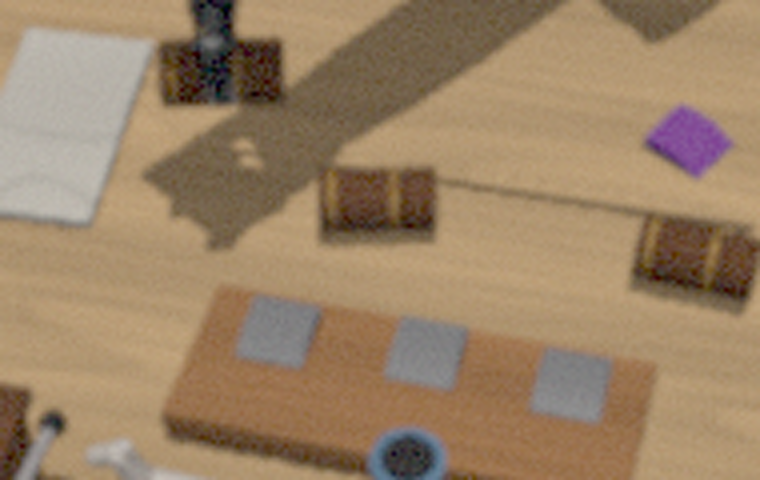

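Tube is held level at crop (220,70). Carry it above the right wedge.

Emit:
{"name": "step_arm", "arguments": {
  "increments": "0.8 20.9 -2.8 15.8 0 0 4;0.8 20.9 -2.8 15.8 0 0 4;0.8 20.9 -2.8 15.8 0 0 4;0.8 20.9 -2.8 15.8 0 0 4;0.8 20.9 -2.8 15.8 0 0 4;6.2 20.9 -2.8 15.8 0 0 4;6.2 20.9 -2.8 15.8 0 0 4;6.2 20.9 -2.8 15.8 0 0 4"
}}

```text
clock: 18.68
eef_pos: [0.63, -0.1167, 0.0759]
tcp_rot: [0.494, 0.508, 0.492, -0.505]
force: [-0.1, -0.3, -0.7]
opening: 0.0548
```

```bash
python3 - <<'E'
from h import *
im=manip.camera("scene").astype(float);save("b4.png",crop(g(im),200,160,390,280,4))
plan([(631,-116.5,43,-1.5),(631,-116.5,130,-1.5)])
E
```

```text
t 18.73 p [ 631.1 -117.    77.4] jaw az -1.5 toolx [ 0.008 -0.001 -1.   ] open 54.7 F [ 0.8 -0.1 -0.5] q [-0.34  0.37  1.77  0.    0.99 -0.32]
(631, -116.5, 43, -1.5, 0) -> 3.44 -0.04 -0.06   -0.0 0.0 -0.5
(631, -116.5, 130, -1.5, 0) -> -5.26 0.03 -0.05   -0.0 0.0 -0.5
```

View pics/b4.png

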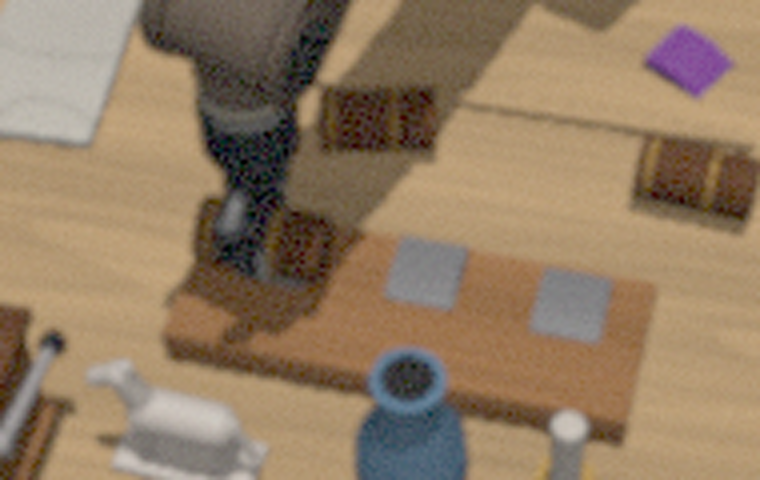

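The tube is over the right wedge. Lower it, holding the grip.

Emit:
{"name": "step_arm", "arguments": {
  "increments": "2 0 0 0 0 -0.5 4;3 0 0 0 0 -0.5 4;3.4 0 0 0 0 -0.5 4;3.4 0 0 0 0 -0.5 4;3.4 0 0 0 0 -0.5 4"
}}

```text
clock: 19.35
eef_pos: [0.6324, -0.1174, 0.0456]
tcp_rot: [-0.494, -0.506, -0.493, 0.507]
force: [-2.1, 0.6, 7.2]
opening: 0.0544
```

```bash
python3 - <<'E'
from h import *
im=manip.camera("scene").astype(float);save("b5.png",crop(g(im),200,160,390,280,4))
plan([(631,-116.5,43,-1.5),(631,-116.5,130,-1.5)])
E
```

```text
t 19.4 p [ 632.4 -117.4   45.5] jaw az -1.5 toolx [ 0.001 -0.001 -1.   ] open 54.9 F [-2.1 -0.1  7.2] q [-0.34  0.42  1.77 -0.    0.95 -0.31]
(631, -116.5, 43, -1.5, 0) -> 0.25 -0.14 -0.09   -0.0 0.1 -0.0
(631, -116.5, 130, -1.5, 0) -> -8.45 -0.14 -0.07   -0.0 0.1 -0.0
```

View pics/b5.png

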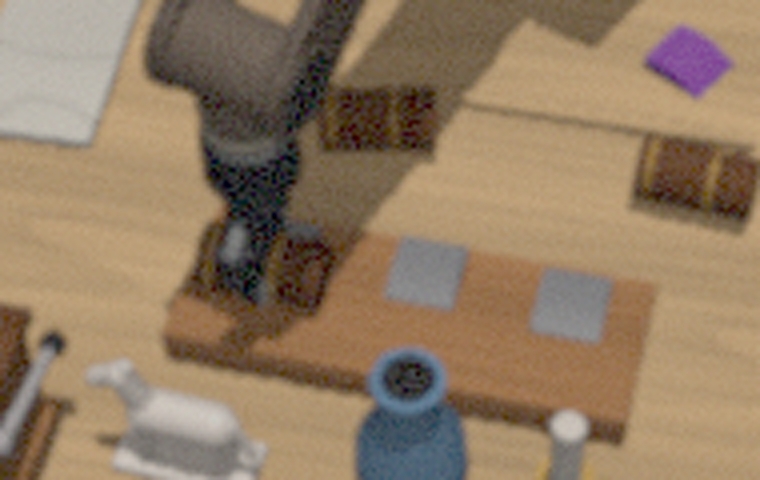

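The tool reads 7 N of support, so the tube rests on step and wedge. Open, then lift straight up.

Emit:
{"name": "step_arm", "arguments": {
  "increments": "0 0 0 0 0 0 5.8;0 0 0 0 0 0 6.2;0 0 0 0 0 0 7;0 0 0 0 0 0 8.5;0 0 0 0 0 0 8.5;-8.5 0 0 0 0 0 8.5;-8.5 0 0 0 0 0 8.5;-8.5 0 0 0 0 0 8.5"
}}

```text
clock: 20.4
eef_pos: [0.634, -0.1179, 0.1335]
tcp_rot: [0.496, 0.507, 0.491, -0.506]
force: [1.0, -0.3, -0.2]
opening: 0.0849
```

```bash
python3 - <<'E'
from h import *
im=manip.camera("scene").astype(float);save("b6.png",crop(g(im),200,150,390,270,4))
plan([(443,-67.5,140,12),(443,-67.5,90,12)])
E
```

```text
t 20.45 p [ 632.6 -117.4  131. ] jaw az -1.5 toolx [ 0.002 -0.002 -1.   ] open 85.3 F [-0.  -0.6 -0.2] q [-0.34  0.31  1.74 -0.    1.09 -0.31]
(443, -67.5, 140, 12, 0) -> -0.94 -19.09 -4.48   -13.5 0.1 -0.1
(443, -67.5, 90, 12, 0) -> 4.06 -19.09 -4.49   -13.5 0.1 -0.1
```

View pics/b6.png

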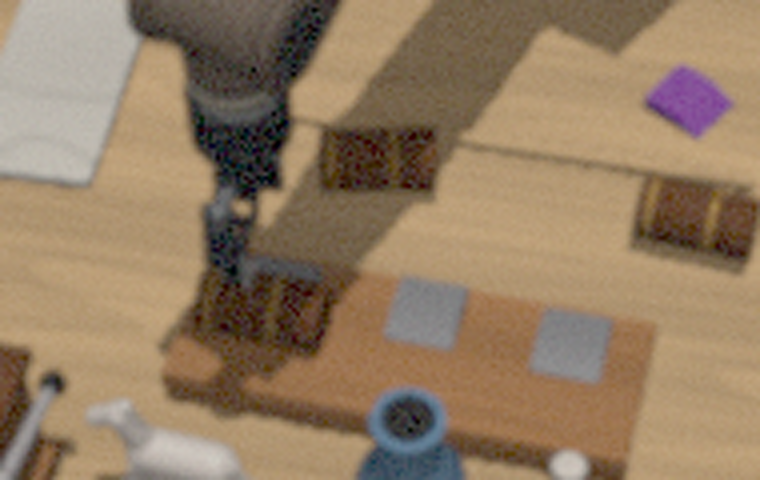

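The tube rests on the step at crop (265,310) behind its wedge. Next is the middle tube, top px (340,230).

Emit:
{"name": "step_arm", "arguments": {
  "increments": "-0.9 -19.1 -4.5 -13.5 0 0 8.5;-0.9 -19.1 -4.5 -13.5 0 0 8.5;-0.9 -19.1 -4.5 -13.5 0 0 8.5;-0.9 -19.1 -4.5 -13.5 0 0 8.5;-0.9 -19.1 -4.5 -13.5 0 0 8.5;4 -19.1 -4.5 -13.5 0 0 8.5;4 -19.1 -4.5 -13.5 0 0 8.5"
}}

```text
clock: 21.32
eef_pos: [0.4413, -0.0668, 0.0873]
tcp_rot: [0.547, 0.444, 0.551, -0.446]
force: [0.6, 0.4, -0.2]
opening: 0.0847
```

```bash
python3 - <<'E'
from h import *
im=manip.camera("scene").astype(float);save("b7.png",crop(g(im),200,150,390,270,4))
im=manip.camera("top").astype(float);save("b8.png",crop(g(im),250,140,400,250,5))
print([seg(im,"top",b,fgray,.034) for b in ((265,150,305,200),(302,150,345,200),(335,160,376,200))],seg(im,"top",(325,145,385,200),lambda q:q[:,:,0]<105,.055))
plan([(443,-67.5,15,12),(443,-67.5,140,12)])
E
```

```text
[{'c': (601.8, 125.7), 'rc': (602.1, 125.7), 'sides': [(59.2, -1.1), (55.4, 88.9)]}, {'c': (592.0, 6.5), 'rc': (592.3, 6.5), 'sides': [(59.1, -1.4), (54.0, 88.6)]}, {'c': (588.2, -114.8), 'rc': (588.3, -114.9), 'sides': [(44.9, -1.0), (54.7, 89.0)]}] {'c': (627.8, -116.4), 'rc': (623.3, -116.3), 'sides': [(78.0, -1.5), (104.9, 88.5)]}
t 21.43 p [444.  -67.8  90.8] jaw az 12.0 toolx [ 0.001 -0.002 -1.   ] open 85.2 F [ 0.6 -1.  -0.2] q [-0.38 -0.05  2.23 -0.    0.96 -0.59]
(443, -67.5, 15, 12, 0) -> 7.58 -0.09 -0.06   -0.0 0.1 -0.0
(443, -67.5, 140, 12, 0) -> -4.92 -0.08 -0.04   -0.0 0.1 -0.0
```

View pics/b7.png

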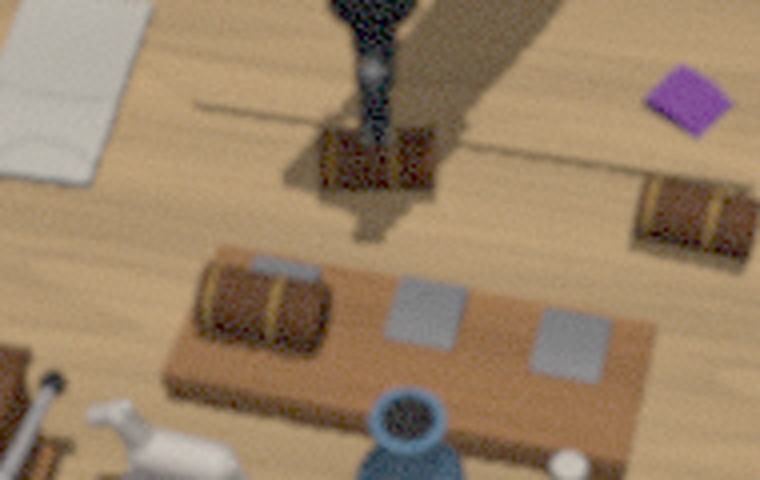

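View pics/b8.png

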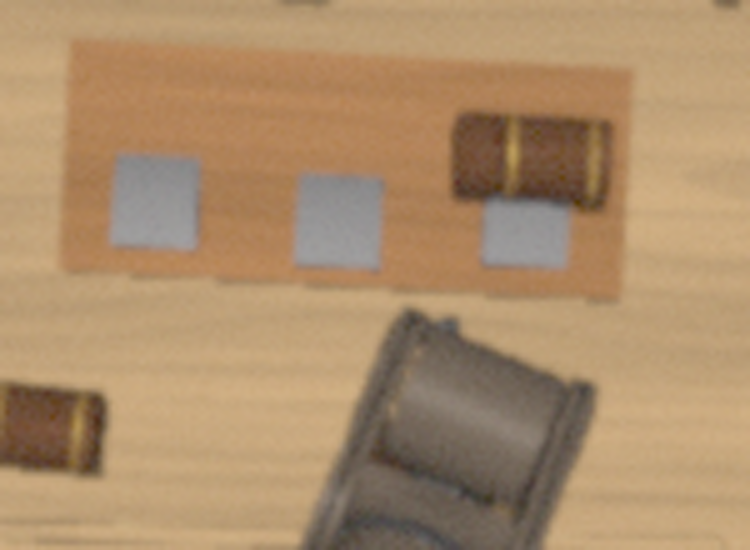

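The right tube is square against its wedge: top crop (530,160) and (525,232). Grip the middle tube.

Emit:
{"name": "step_arm", "arguments": {
  "increments": "5 0 0 0 0 0 8.5;7.6 0 0 0 0 0 8.5;7.6 0 0 0 0 0 8.5;7.6 0 0 0 0 0 4;7.6 0 0 0 0 0 4;7.6 0 0 0 0 0 4;7.6 0 0 0 0 0 4;-5 0 0 0 0 0 4;-5 0 0 0 0 0 4;-5 0 0 0 0 0 4"
}}

```text
clock: 22.68
eef_pos: [0.448, -0.0692, 0.1476]
tcp_rot: [0.555, 0.446, 0.544, -0.444]
force: [0.3, -0.8, -1.7]
opening: 0.0548
```

```bash
python3 - <<'E'
from h import *
im=manip.camera("scene").astype(float);save("b9.png",crop(g(im),200,120,390,270,4))
plan([(628,5,140,-1.5),(628,5,75,-1.5)])
E
```

```text
t 22.73 p [445.8 -68.4 144.2] jaw az 12.0 toolx [ 0.008 -0.004 -1.   ] open 54.8 F [ 0.1  0.  -2.9] q [-0.38 -0.13  2.19 -0.    1.08 -0.59]
(628, 5, 140, -1.5, 0) -> 0.54 19.34 -3.40   13.5 0.3 -0.4
(628, 5, 75, -1.5, 0) -> 7.04 19.30 -3.44   13.5 0.3 -0.4
```

View pics/b9.png

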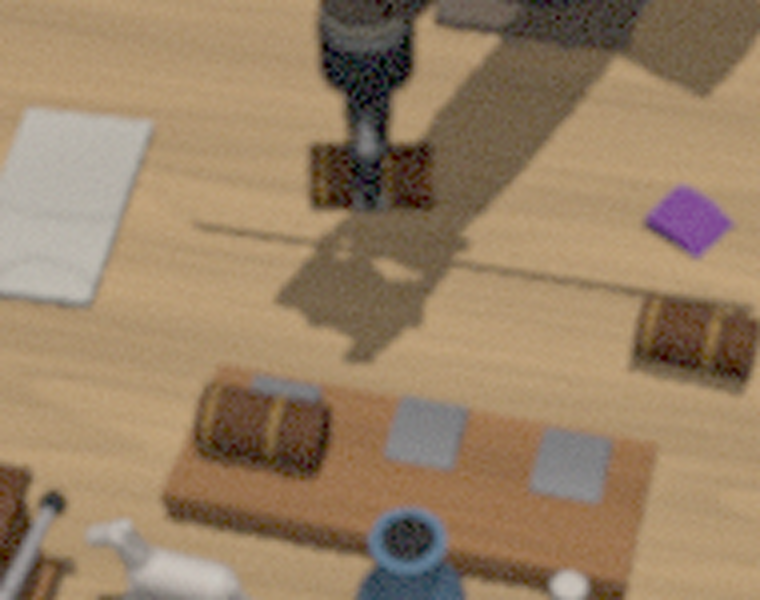

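Emit:
{"name": "step_arm", "arguments": {
  "increments": "0.5 19.3 -3.4 13.5 0.3 -0.4 4;0.5 19.3 -3.4 13.5 0.3 -0.4 4;0.5 19.3 -3.4 13.5 0.3 -0.4 4;0.5 19.3 -3.4 13.5 0.3 -0.4 4;0.5 19.3 -3.4 13.5 0.3 -0.4 4;7 19.3 -3.4 13.5 0.3 -0.4 4;7 19.3 -3.4 13.5 0.3 -0.4 4;7 19.3 -3.4 13.5 0.3 -0.4 4"
}}

```text
clock: 23.72
eef_pos: [0.6273, 0.0042, 0.0759]
tcp_rot: [0.493, 0.507, 0.493, -0.507]
force: [0.2, 0.2, -1.1]
opening: 0.0545
```

```bash
python3 - <<'E'
from h import *
im=manip.camera("scene").astype(float);save("c0.png",crop(g(im),200,150,390,270,4))
plan([(628,5.4,42,-1.5),(628,5.4,140,-1.5)])
E
```

```text
t 23.77 p [628.7   4.   77.5] jaw az -1.6 toolx [ 0.004 -0.    -1.   ] open 54.3 F [ 0.3  0.1 -1.5] q [-0.15  0.35  1.8   0.    0.99 -0.13]
(628, 5.4, 42, -1.5, 0) -> 3.55 -0.09 -0.13   -0.1 0.0 -0.2
(628, 5.4, 140, -1.5, 0) -> -6.25 -0.06 -0.13   -0.1 0.0 -0.2
```

View pics/c0.png

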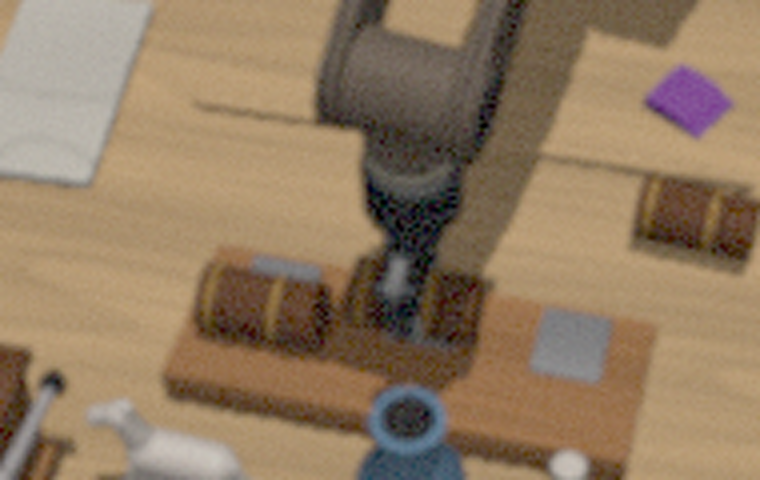

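Tube is held above the middle wedge. Lower it.

Emit:
{"name": "step_arm", "arguments": {
  "increments": "2 -0.1 -0.1 0 0 -0.2 4;3 -0.1 -0.1 0 0 -0.2 4;3.4 -0.1 -0.1 0 0 -0.2 4;3.4 -0.1 -0.1 0 0 -0.2 4;3.4 -0.1 -0.1 0 0 -0.2 4"
}}

```text
clock: 24.4
eef_pos: [0.6284, 0.0051, 0.0444]
tcp_rot: [0.493, 0.507, 0.493, -0.507]
force: [-1.3, 0.5, 3.5]
opening: 0.0548
```

```bash
python3 - <<'E'
from h import *
im=manip.camera("scene").astype(float);save("c1b.png",crop(g(im),200,150,390,270,4))
plan([(628,5.4,42,-1.5)])
E
```

```text
t 24.45 p [628.4   5.1  44.4] jaw az -1.6 toolx [ 0.001 -0.    -1.   ] open 54.6 F [-1.5  0.7  5.9] q [-0.15  0.4   1.81 -0.    0.94 -0.13]
(628, 5.4, 42, -1.5, 0) -> 0.24 -0.04 -0.03   -0.1 0.0 -0.1
```

View pics/c1b.png

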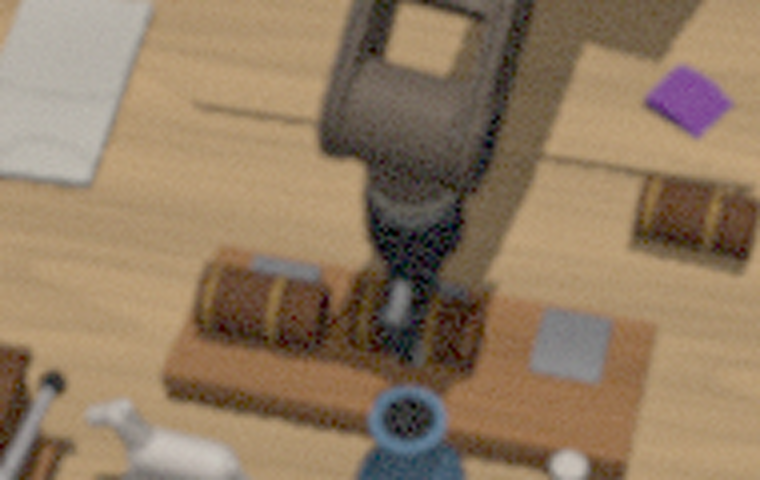

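Supported at about 6 N. Release and lift.

Emit:
{"name": "step_arm", "arguments": {
  "increments": "0 0 0 0 0 0 5.8;0 0 0 0 0 0 6.2;0 0 0 0 0 0 7;0 0 0 0 0 0 8.5;0 0 0 0 0 0 8.5;-9 0 0 0 0 0 8.5;-9 0 0 0 0 0 8.5;-9 0 0 0 0 0 8.5"
}}

```text
clock: 25.45
eef_pos: [0.6304, 0.0048, 0.138]
tcp_rot: [0.495, 0.508, 0.491, -0.505]
force: [0.6, -0.5, -0.7]
opening: 0.0853
```

```bash
python3 - <<'E'
from h import *
im=manip.camera("top").astype(float)
print(seg(im,"top",(230,208,280,240),lambda q:q[:,:,0]<105,.028))
plan([(454,206.3,140,-5.3),(454,206.3,90,-5.3)])
E
```

```text
{'c': (454.3, 206.2), 'rc': (454.0, 206.3), 'sides': [(55.9, -5.1), (107.4, 84.9)]}
t 25.5 p [628.9   5.  135.4] jaw az -1.6 toolx [ 0.003 -0.001 -1.   ] open 85.2 F [-0.3 -0.1 -0.4] q [-0.15  0.28  1.77 -0.    1.09 -0.13]
(454, 206.3, 140, -5.3, 0) -> -0.53 -18.03 -19.65   3.7 0.0 -0.2
(454, 206.3, 90, -5.3, 0) -> 4.47 -18.04 -19.65   3.7 0.0 -0.2
```

Emit:
{"name": "step_arm", "arguments": {
  "increments": "-0.5 -18 -19.6 3.7 0 0 8.5;-0.5 -18 -19.6 3.7 0 0 8.5;-0.5 -18 -19.6 3.7 0 0 8.5;-0.5 -18 -19.6 3.7 0 0 8.5;-0.5 -18 -19.6 3.7 0 0 8.5;-0.5 -18 -19.6 3.7 0 0 8.5;4.5 -18 -19.6 3.7 0 0 8.5;4.5 -18 -19.6 3.7 0 0 8.5"
}}

```text
clock: 26.5
eef_pos: [0.4519, 0.2038, 0.0855]
tcp_rot: [-0.475, -0.52, -0.477, 0.525]
force: [-0.2, 0.5, -0.2]
opening: 0.0848
```

```bash
python3 - <<'E'
from h import *
im=manip.camera("scene").astype(float);save("c6.png",crop(g(im),230,120,430,270,4))
im=manip.camera("top").astype(float);save("c7.png",crop(g(im),220,140,400,250,4))
print(seg(im,"top",(265,150,305,200),fgray,.034))
plan([(454,206.3,15,-5.2)])
E
```

```text
{'c': (601.8, 125.7), 'rc': (602.0, 125.5), 'sides': [(59.1, -1.8), (55.1, 88.2)]}
t 26.6 p [455.1 204.8  89.6] jaw az -5.4 toolx [ 0.002 -0.001 -1.   ] open 85.0 F [0.3 0.2 0.7] q [ 0.22  0.07  2.11 -0.    0.96  0.31]
(454, 206.3, 15, -5.2, 0) -> 7.46 -0.13 -0.14   -0.2 0.1 -0.1
```

View pics/c6.png

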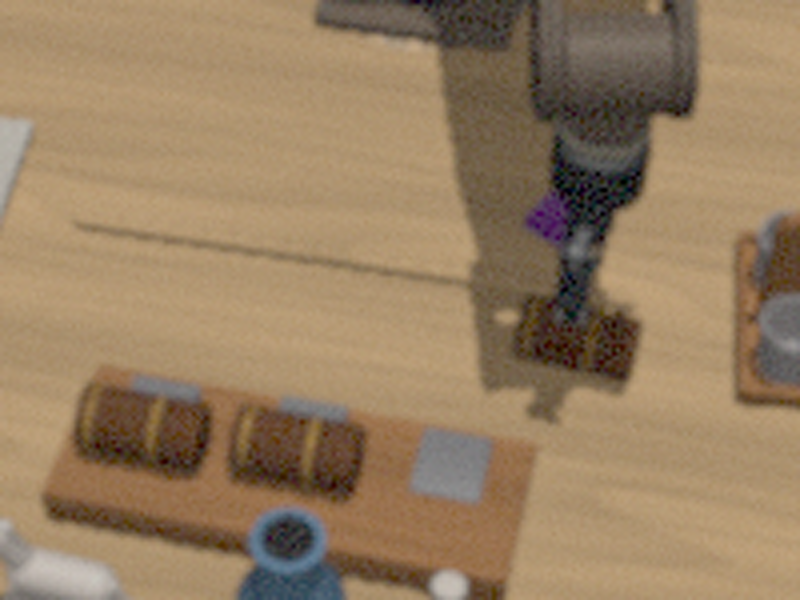

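View pics/c7.png

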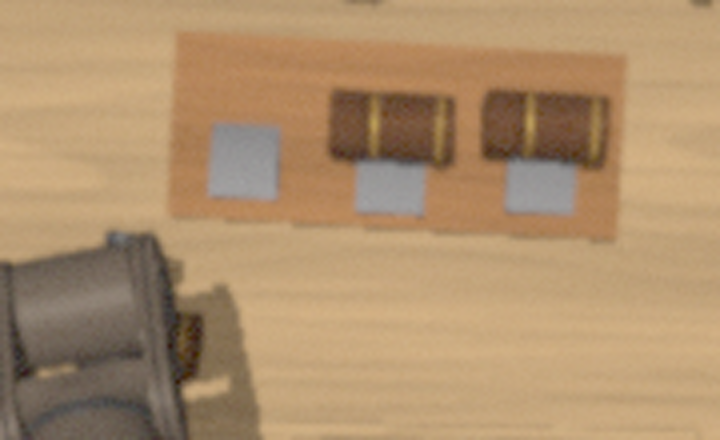

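Two tubes are chocked (crop (392,128) and (545,128)), and the left wedge is still at (245,162). Grip the last tube.

Emit:
{"name": "step_arm", "arguments": {
  "increments": "5 -0.1 -0.1 0 0 0 8.5;7.5 -0.1 -0.1 0 0 0 8.5;7.5 -0.1 -0.1 0 0 0 8.5;7.5 -0.1 -0.1 0 0 0 4;7.5 -0.1 -0.1 0 0 0 4;7.5 -0.1 -0.1 0 0 0 4;7.5 -0.1 -0.1 0 0 0 4;-5 0 0 0 0 0 4;-5 0 0 0 0 0 4;-5 0 0 0 0 0 4"
}}

```text
clock: 27.85
eef_pos: [0.4592, 0.206, 0.1465]
tcp_rot: [0.479, 0.527, 0.473, -0.518]
force: [0.6, 0.2, -1.4]
opening: 0.0546
```

```bash
python3 - <<'E'
from h import *
im=manip.camera("scene").astype(float);save("c8.png",crop(g(im),230,120,430,270,4))
plan([(638,124.5,140,-1.7),(638,124.5,75,-1.7)])
E
```

```text
t 27.9 p [456.8 205.4 142.9] jaw az -5.3 toolx [ 0.009  0.    -1.   ] open 54.7 F [-0.3 -0.3 -2.9] q [ 0.22 -0.01  2.08 -0.    1.07  0.31]
(638, 124.5, 140, -1.7, 0) -> 0.45 18.79 6.37   -3.6 -0.1 -0.5
(638, 124.5, 75, -1.7, 0) -> 6.95 18.74 6.38   -3.6 -0.1 -0.5
```

View pics/c8.png

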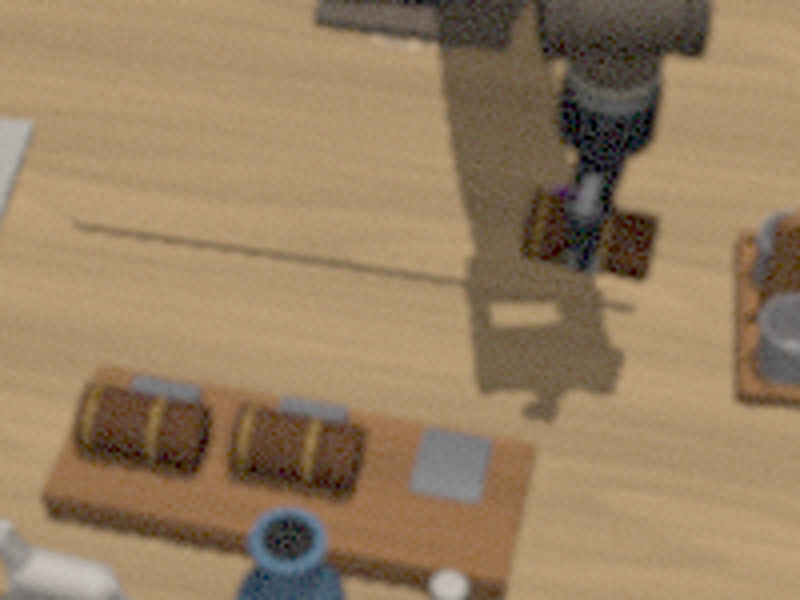

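Emit:
{"name": "step_arm", "arguments": {
  "increments": "0.4 18.8 6.4 -3.6 0 -0.5 4;0.4 18.8 6.4 -3.6 0 -0.5 4;0.4 18.8 6.4 -3.6 0 -0.5 4;0.4 18.8 6.4 -3.6 0 -0.5 4;0.4 18.8 6.4 -3.6 0 -0.5 4;6.9 18.8 6.4 -3.6 0 -0.5 4;6.9 18.8 6.4 -3.6 0 -0.5 4;6.9 18.8 6.4 -3.6 0 -0.5 4"
}}

```text
clock: 28.9
eef_pos: [0.6376, 0.1251, 0.0758]
tcp_rot: [0.492, 0.507, 0.493, -0.507]
force: [0.2, -0.2, -1.2]
opening: 0.0553
```

```bash
python3 - <<'E'
from h import *
im=manip.camera("scene").astype(float);save("c9.png",crop(g(im),230,140,430,290,4))
plan([(638,124.5,43,-1.7),(638,124.5,140,-1.7)])
E
```

```text
t 28.95 p [639.1 125.   77.5] jaw az -1.7 toolx [ 0.003  0.001 -1.   ] open 54.8 F [ 0.7  0.  -1.3] q [0.04 0.39 1.74 0.   1.01 0.07]
(638, 124.5, 43, -1.7, 0) -> 3.45 -0.11 0.05   0.0 -0.1 -0.1
(638, 124.5, 140, -1.7, 0) -> -6.25 -0.09 0.04   0.0 -0.1 -0.1
```

View pics/c9.png

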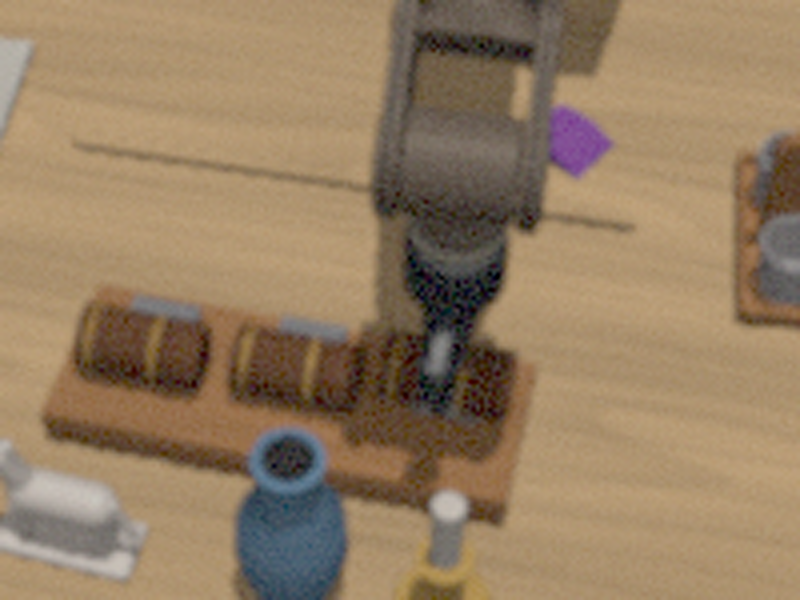

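Grey wedge patch is visible under the tube near crop (460,412). Lower it.

Emit:
{"name": "step_arm", "arguments": {
  "increments": "2 -0.1 0 0 0 -0.1 4;3 -0.1 0 0 0 -0.1 4;3.4 -0.1 0 0 0 -0.1 4;3.4 -0.1 0 0 0 -0.1 4;3.4 -0.1 0 0 0 -0.1 4"
}}

```text
clock: 29.58
eef_pos: [0.6388, 0.1251, 0.045]
tcp_rot: [0.493, 0.508, 0.492, -0.507]
force: [-2.1, 0.5, 5.2]
opening: 0.0549
```

```bash
python3 - <<'E'
from h import *
im=manip.camera("scene").astype(float);save("d0.png",crop(g(im),230,140,430,290,4))
plan([(638,124.5,43,-1.7),(638,124.5,140,-1.7)])
E
```

```text
t 29.62 p [638.8 125.1  45. ] jaw az -1.7 toolx [ 0.002  0.001 -1.   ] open 54.5 F [-2.5 -0.4  4.6] q [0.04 0.44 1.75 0.   0.95 0.07]
(638, 124.5, 43, -1.7, 0) -> 0.20 -0.08 0.06   0.0 -0.1 -0.1
(638, 124.5, 140, -1.7, 0) -> -9.50 -0.06 0.05   0.0 -0.1 -0.1
```

View pics/d0.png

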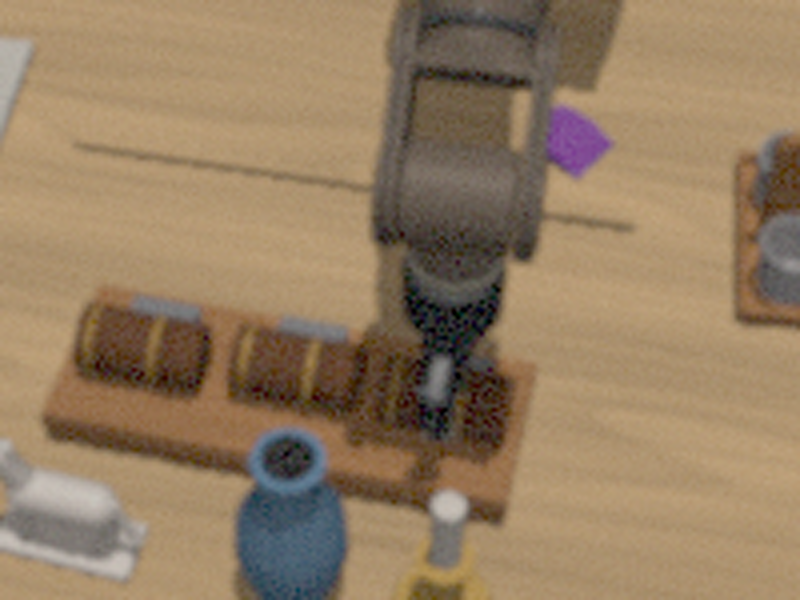

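The tube is down on the step at crop (440,400), with its wedge behind it. Release and lift.

Emit:
{"name": "step_arm", "arguments": {
  "increments": "0 0 0 0 0 0 5.8;0 0 0 0 0 0 6.2;0 0 0 0 0 0 7;0 0 0 0 0 0 8.5;0 0 0 0 0 0 8.5;-9 0 0 0 0 0 8.5;-13 0 0 0 0 0 8.5;-13 0 -15 0 0 0 8.5;-13 0 -20 0 0 0 8.5;-13 0 -20 0 0 0 8.5"
}}

```text
clock: 30.88
eef_pos: [0.6442, 0.3138, 0.1755]
tcp_rot: [0.493, 0.509, 0.492, -0.506]
force: [0.9, -0.8, 0.2]
opening: 0.0848
```

```bash
python3 - <<'E'
from h import *
im=manip.camera("scene").astype(float);save("d1.png",crop(g(im),200,130,450,290,3))
im=avg("top",4);save("d2.png",crop(g(im),180,130,400,290,3)); np.save("top_d.npy",im)
plan([])
E
```

```text
t 31.12 p [643.8 312.2 174.5] jaw az -1.7 toolx [ 0.001  0.001 -1.   ] open 85.0 F [ 1.   0.8 -0.4] q [0.31 0.42 1.51 0.   1.21 0.34]
```

View pics/d1.png

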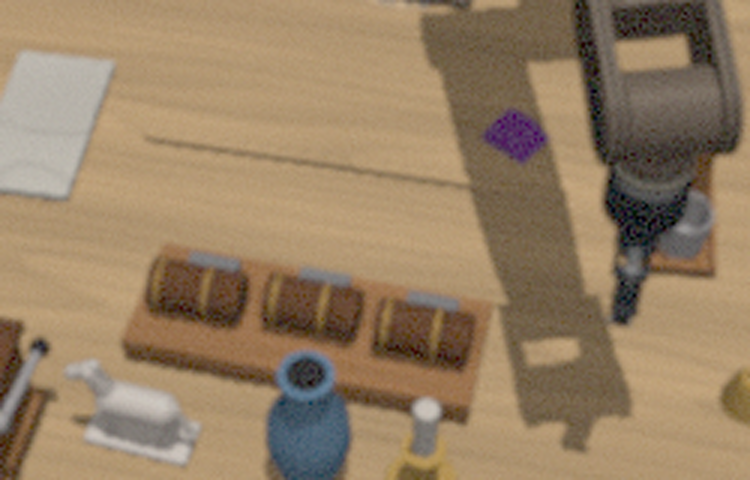

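View pics/d2.png

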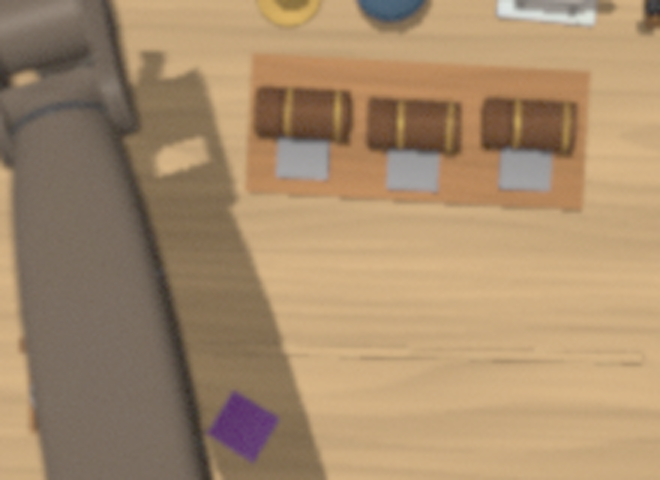

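All three tubes lie on the step against their wedges (top crop y≈110–125, wedges at y≈160–170). Next, measure the tube positions relative to the wedges, and the caddy.

```bash
python3 - <<'E'
from h import *
im=np.load("top_d.npy")
ft=lambda q:(sat(q)>.3*q.max(2))&(q[:,:,1]<68)
for tb,wb in [((262,150,300,182),(265,170,300,198)),((300,152,336,185),(302,178,335,200)),((338,152,376,185),(340,178,374,200))]:
    t=seg(im,"top",tb,ft,.055);w=seg(im,"top",wb,fgray,.036); rear=w['c'][0]-min(s[0] for s in w['sides'])/2
    print(t,w,"ahead of wedge origin(slope frame)",(t['c'][0]-rear-30*.99+3.9)/.99)
A=np.load("avg0.npz"); im=A["top"]
save("e1.png",crop(g(im),180,205,225,285,7)); save("e2.png",crop(g(A["scene"]),400,165,450,230,8))
E
```

```text
{'c': (638.6, 125.1), 'rc': (637.5, 124.8), 'sides': [(62.3, -2.8), (109.0, 87.2)]} {'c': (594.0, 125.8), 'rc': (594.0, 125.8), 'sides': [(43.6, -1.0), (55.2, 89.0)]} ahead of wedge origin(slope frame) 41.01010101010098
{'c': (629.0, 6.3), 'rc': (627.5, 5.9), 'sides': [(63.0, -2.9), (105.3, 87.1)]} {'c': (584.3, 6.9), 'rc': (584.6, 6.6), 'sides': [(44.6, -0.6), (54.0, 89.4)]} ahead of wedge origin(slope frame) 41.61616161616161
{'c': (632.6, -117.1), 'rc': (631.1, -116.4), 'sides': [(64.0, -3.2), (105.5, 86.8)]} {'c': (587.7, -114.7), 'rc': (587.8, -114.9), 'sides': [(44.9, -1.1), (54.7, 88.9)]} ahead of wedge origin(slope frame) 41.96969696969699
```

View pics/e1.png

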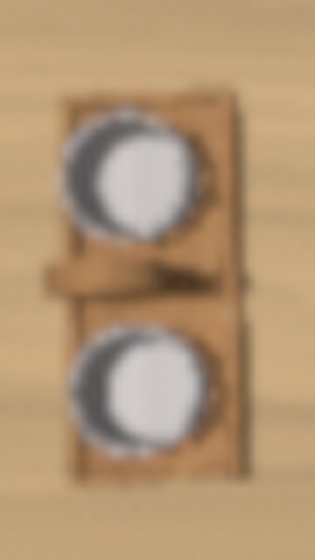

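View pics/e2.png

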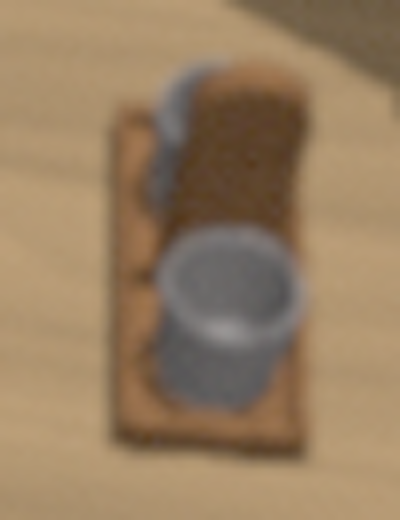

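```bash
cat > cad.py <<'E'
from h import *
from scipy.optimize import least_squares
def cpts(c,y,z,hx=.04,hy=.09):
    # caddy y along azimuth y deg
    a=np.radians(y);ey=np.array([np.cos(a),np.sin(a)]);ex=np.array([ey[1],-ey[0]])
    return np.array([[*(np.array(c)+sx*hx*ex+sy*hy*ey),z] for sx,sy in((1,1),(-1,1),(-1,-1),(1,-1))])
E
python3 - <<'E'
from cad import *
px=lambda x,y:((x+.5)/7-.5+180,(y+.5)/7-.5+205)
obs=np.array([px(235,90),px(60,95),px(70,480),px(248,478)])
for z in(.02,):
    r=least_squares(lambda v:(w2p("top",cpts(v[:2],v[2]*100,z))-obs).ravel(),[.42,.37,.02]); print(z,r.x[:2]*1000,r.x[2]*100,r.fun.reshape(-1,2).round(1))
x=r.x
A=np.load("avg0.npz")
for n,(x0,y0,x1,y1,s) in dict(top=(175,205,225,285,7),scene=(395,165,455,230,8)).items():
    i=np.ascontiguousarray(crop(g(A[n]),x0,y0,x1,y1,s))
    def dr(P3,c):
        q=((w2p(n,P3)-[x0,y0]+.5)*s-.5).round().astype(int); cv2.polylines(i,[q.reshape(-1,1,2)],True,c,1)
    dr(cpts(x[:2],x[2]*100,.02),(255,0,0)); dr(cpts(x[:2],x[2]*100,0),(0,255,0)); dr(cpts(x[:2],x[2]*100,.130,.025,.007),(0,0,255))
    save(f"f_{n}.png",i)
E
```

```text
0.02 [385.17629977 374.86422593] 4.337250129307851 [[ 0.  -0.7]
 [ 0.3 -0.1]
 [ 0.   0.9]
 [-0.4 -0.2]]
```

View pics/f_top.png

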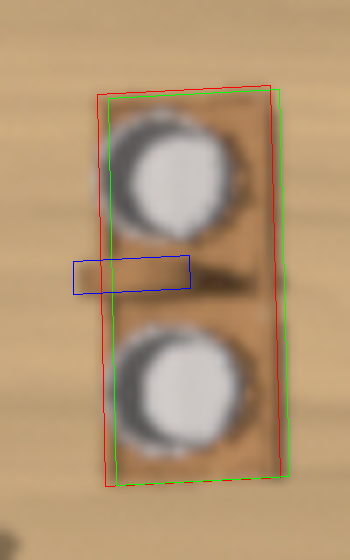

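View pics/f_scene.png

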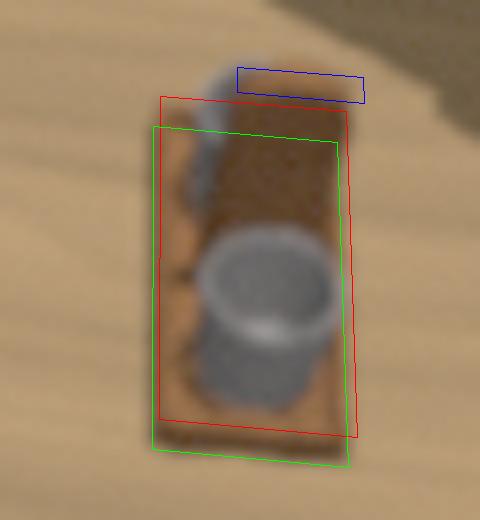

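```bash
python3 - <<'E'
from h import *
plan([(385,374,210,4.3),(385,374,170,4.3),(385,374,108,4.3)])
E
```

```text
t 31.12 p [643.8 312.2 174.5] jaw az -1.7 toolx [ 0.001  0.001 -1.   ] open 85.0 F [ 1.   0.8 -0.4] q [0.31 0.42 1.51 0.   1.21 0.34]
(385, 374, 210, 4.3, 0) -> -3.57 -26.05 -5.44   -6.0 -0.0 -0.1
(385, 374, 170, 4.3, 0) -> 0.43 -26.05 -5.43   -6.0 -0.0 -0.1
(385, 374, 108, 4.3, 0) -> 6.62 -26.06 -5.43   -6.0 -0.0 -0.1
```

Emit:
{"name": "step_arm", "arguments": {
  "increments": "-4 0 0 0 0 0 8.5;-4 -6 -1.2 -3 0 0 8.5;-4 -12 -2.5 -6 0 0 8.5;-4 -18 -3.8 -6 0 0 8.5;-4 -24 -5 -6 0 0 8.5;-3.6 -26 -5.4 -6 0 0 8.5;-3.6 -26 -5.4 -6 0 0 8.5;-3.6 -26 -5.4 -6 0 0 8.5"
}}

```text
clock: 32.12
eef_pos: [0.3872, 0.373, 0.2105]
tcp_rot: [0.519, 0.482, 0.518, -0.48]
force: [-0.5, 1.3, -0.1]
opening: 0.0849
```

```bash
python3 - <<'E'
from h import *
plan([(385,374,160,4.3),(385,374,107,4.3)])
im=manip.camera("scene").astype(float);save("f3.png",crop(g(im),370,110,490,230,5))
im=manip.camera("top").astype(float);save("f4.png",crop(g(im),170,130,400,290,3))
E
```

```text
t 32.12 p [387.2 373.  210.5] jaw az 4.2 toolx [ 0.002  0.001 -1.   ] open 84.9 F [-0.5  1.3 -0.1] q [ 0.58  0.    1.94 -0.    1.2   0.5 ]
(385, 374, 160, 4.3, 0) -> 5.05 -0.22 -0.11   -0.1 -0.0 -0.1
(385, 374, 107, 4.3, 0) -> 10.35 -0.23 -0.11   -0.1 -0.0 -0.1
```

View pics/f3.png

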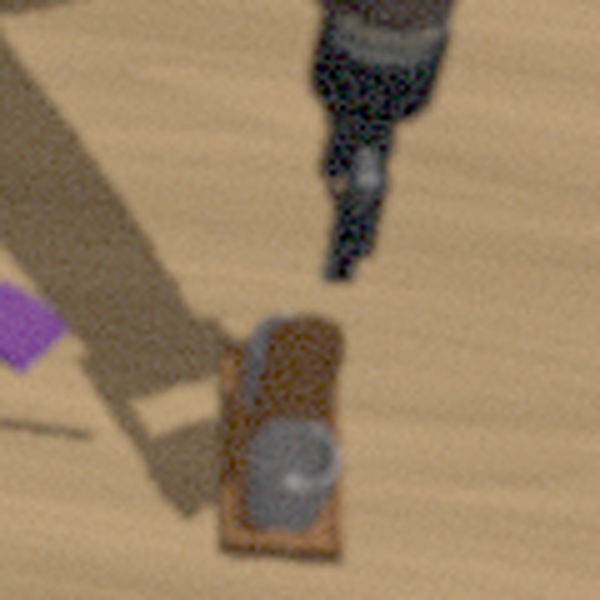

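View pics/f4.png

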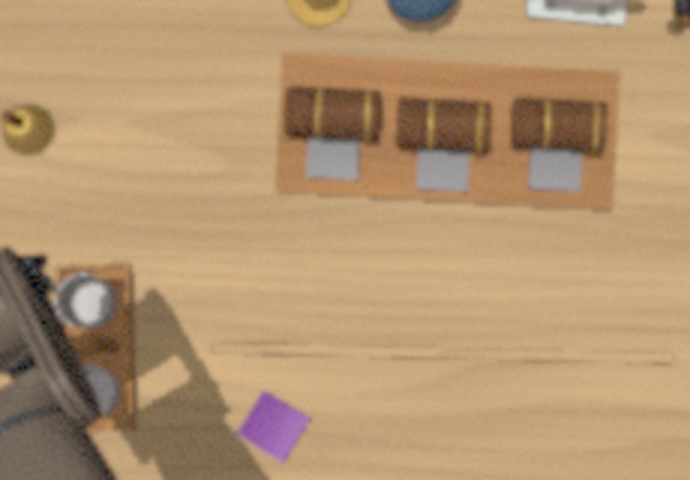

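All tubes are still chocked. The fingers at crop (340,275) are above the board, whose top is near (300,320). Go down partway and check alignment.

Emit:
{"name": "step_arm", "arguments": {
  "increments": "3 -0.2 -0.1 0 0 0 8.5;5 -0.2 -0.1 0 0 0 8.5;5 -0.2 -0.1 0 0 0 8.5;5 -0.2 -0.1 0 0 0 8.5"
}}

```text
clock: 32.72
eef_pos: [0.3864, 0.3741, 0.1612]
tcp_rot: [0.518, 0.482, 0.517, -0.48]
force: [0.6, 0.1, 0.0]
opening: 0.0848
```

```bash
python3 - <<'E'
from h import *
plan([(385,374,107,4.3)])
im=manip.camera("scene").astype(float)
i=np.ascontiguousarray(crop(g(im),385,130,475,230,6))
for p,c in (((.385,.374,.138),(255,0,0)),((.385,.374,.16),(0,255,0))):
    q=((w2p("scene",p)[0]-[385,130]+.5)*6).astype(int); cv2.circle(i,tuple(q.tolist()),3,c,-1)
save("f5.png",i)
E
```

```text
t 32.73 p [386.4 374.1 161.2] jaw az 4.2 toolx [ 0.003  0.001 -1.   ] open 84.8 F [0.6 0.1 0. ] q [ 0.58  0.05  1.98 -0.    1.11  0.51]
(385, 374, 107, 4.3, 0) -> 5.42 -0.15 0.01   -0.1 -0.1 -0.2
```

View pics/f5.png

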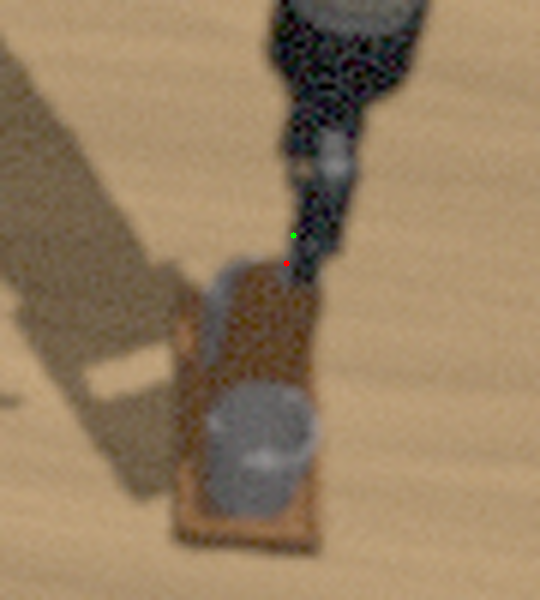

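The board top centre appears about 1.5 px left of my estimate, so I shift to y≈371. Descend, then close slowly.

Emit:
{"name": "step_arm", "arguments": {
  "increments": "3 -0.15 0.3 0 0 0 8.5;5 -0.15 0.3 0 0 0 7;5.4 -0.15 0.3 0 0 0 6;5.4 -0.15 0.3 0 0 0 5;5.4 -0.15 0.3 0 0 0 4;5.4 -0.15 0.3 0 0 0 3;5.4 -0.15 0.3 0 0 0 2",
  "grip_force": 40
}}

```text
clock: 33.65
eef_pos: [0.3855, 0.3715, 0.1081]
tcp_rot: [0.519, 0.483, 0.517, -0.48]
force: [-0.1, -0.7, -0.5]
opening: 0.02
```

```bash
python3 - <<'E'
from h import *
plan([(385,371,107,4.3)])
im=manip.camera("scene").astype(float)
save("f6.png",crop(g(im),385,130,475,230,6))
E
```

```text
t 33.65 p [385.5 371.5 108.1] jaw az 4.2 toolx [ 0.004  0.002 -1.   ] open 20.0 F [-0.1 -0.7 -0.5] q [ 0.58  0.12  2.02 -0.    1.    0.5 ]
(385, 371, 107, 4.3, 0) -> 0.11 -0.06 0.04   -0.1 -0.1 -0.2
```

View pics/f6.png

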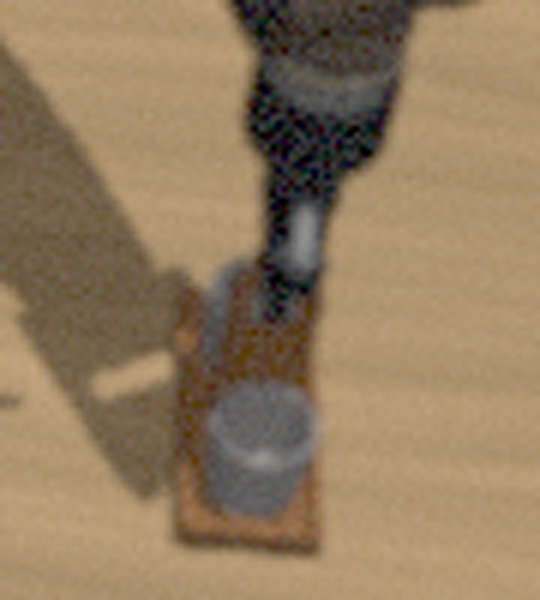

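Fingers are centred on the board at crop (278,300), no force. Close and lift slowly.

Emit:
{"name": "step_arm", "arguments": {
  "increments": "0 0 0 0 0 0 1.5;0 0 0 0 0 0 1;0 0 0 0 0 0 0.6;0 0 0 0 0 0 0.6;-0.3 0 0 0 0 0 0.6;-1 0 0 0 0 0 0.6;-2 0 0 0 0 0 0.6;-3 0 0 0 0 0 0.6;-3 0 0 0 0 0 0.6",
  "grip_force": 70
}}

```text
clock: 34.83
eef_pos: [0.3862, 0.372, 0.1396]
tcp_rot: [0.519, 0.484, 0.517, -0.479]
force: [0.7, -0.4, -4.4]
opening: 0.0131
```

```bash
python3 - <<'E'
from h import *
plan([(385.5,371.5,208,4.2)])
im=manip.camera("scene").astype(float)
save("f7.png",crop(g(im),385,130,475,230,6))
E
```

```text
t 34.83 p [386.2 372.  139.6] jaw az 4.2 toolx [ 0.007  0.004 -1.   ] open 13.1 F [ 0.7 -0.4 -4.4] q [ 0.58  0.07  2.   -0.    1.06  0.5 ]
(385.5, 371.5, 208, 4.2, 0) -> -6.84 -0.02 0.02   0.0 -0.2 -0.4
```

View pics/f7.png

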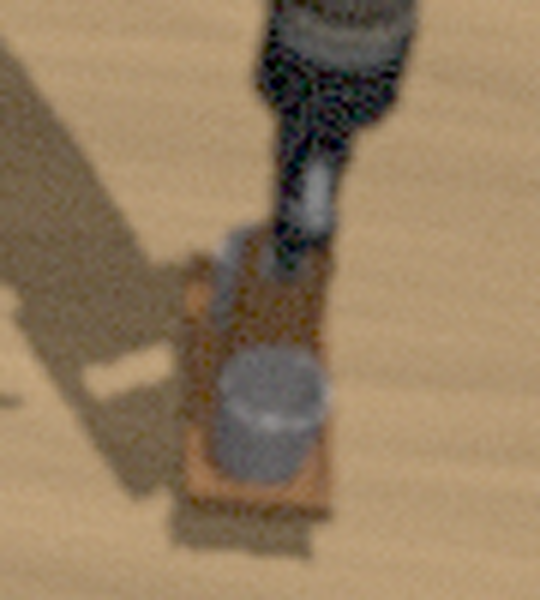

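Caddy is clear of the shelf and level, its shadow separated at crop (240,530). Raise further.

Emit:
{"name": "step_arm", "arguments": {
  "increments": "-1 0 0 0 0 0 0.6;-2.3 0 0 0 0 0 0.6;-3.8 0 0 0 0 0 0.6;-5.3 0 0 0 0 0 0.6;-6.5 0 0 0 -0.2 -0.2 0.6;-7.2 0 0 0 -0.3 -0.3 0.6;-7.2 0 0 0 -0.3 -0.3 0.6"
}}

```text
clock: 35.75
eef_pos: [0.3856, 0.3716, 0.2115]
tcp_rot: [0.519, 0.481, 0.517, -0.481]
force: [0.4, 0.0, -4.8]
opening: 0.0129
```

```bash
python3 - <<'E'
from h import *
plan([(410,310,213,4),(435,250,213,4),(455,180,213,3.5),(470,110,213,3.5),(478,40,213,3),(478,0,213,3)])
im=manip.camera("scene").astype(float)
save("f8.png",crop(g(im),385,110,475,210,6))
E
```

```text
t 35.75 p [385.6 371.6 211.5] jaw az 4.2 toolx [ 0.002 -0.002 -1.   ] open 12.9 F [ 0.4  0.  -4.8] q [ 0.58 -0.    1.94 -0.    1.21  0.51]
(410, 310, 213, 4, 0) -> -0.13 1.98 6.33   0.2 0.1 -0.1
(435, 250, 213, 4, 0) -> -0.12 4.03 12.49   0.2 0.1 -0.1
(455, 180, 213, 3.5, 0) -> -0.10 5.51 19.62   0.7 0.1 -0.1
(470, 110, 213, 3.5, 0) -> -0.08 6.50 26.71   0.7 0.1 -0.1
(478, 40, 213, 3, 0) -> -0.07 6.78 33.75   1.2 0.1 -0.1
(478, 0, 213, 3, 0) -> -0.06 6.49 37.74   1.2 0.1 -0.1
```

View pics/f8.png

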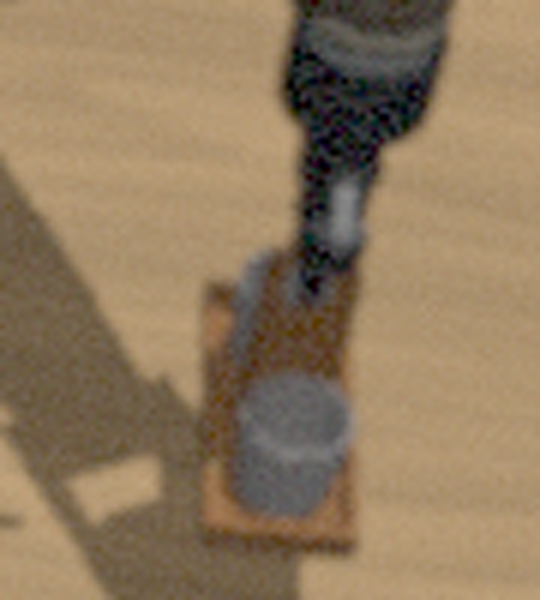

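Level and secure. Carry with gentle ramps.

Emit:
{"name": "step_arm", "arguments": {
  "increments": "0 0.2 0.7 0 0 0 0.6;0 0.7 2.2 0 0 0 0.6;0 1.4 4.5 0 0.1 -0.1 0.6;-0.1 2.2 7 0.2 0.1 -0.1 0.6;-0.1 3 9.5 0.2 0.1 -0.1 0.6;-0.1 3.9 12 0.2 0.1 -0.1 0.6;-0.1 4.4 14.2 0.4 0.1 -0.1 0.6;-0.1 4.8 15.8 0.4 0.1 -0.1 0.6;-0.1 5 16.8 0.5 0.1 -0.1 0.6;-0.1 5.1 17.2 0.5 0.1 -0.1 0.6"
}}

```text
clock: 37.05
eef_pos: [0.4488, 0.2031, 0.2122]
tcp_rot: [0.516, 0.483, 0.516, -0.484]
force: [0.2, -0.1, -4.6]
opening: 0.0131
```

```bash
python3 - <<'E'
from h import *
plan([(470,110,213,3.5),(478,40,213,3),(478,0,213,3)])
im=manip.camera("scene").astype(float)
save("f9.png",crop(g(im),320,110,450,230,5))
E
```

```text
t 37.05 p [448.8 203.1 212.2] jaw az 3.7 toolx [-0.002 -0.001 -1.   ] open 13.1 F [ 0.2 -0.1 -4.6] q [ 0.22 -0.11  2.03 -0.    1.22  0.16]
(470, 110, 213, 3.5, 0) -> -0.08 1.52 9.43   0.2 0.0 0.1
(478, 40, 213, 3, 0) -> -0.07 1.87 16.46   0.7 0.0 0.1
(478, 0, 213, 3, 0) -> -0.07 1.62 20.46   0.7 0.0 0.1
```

View pics/f9.png

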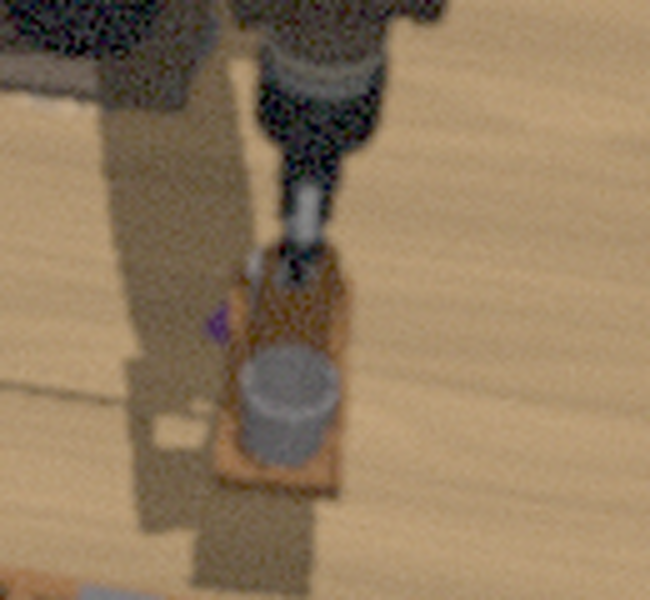

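Steady. Next leg to y≈0.

Emit:
{"name": "step_arm", "arguments": {
  "increments": "0 0.1 0.7 0 0 0 0.6;0 0.4 2.2 0 0 0 0.6;-0.1 0.8 4.7 0.1 0 0.1 0.6;-0.1 1.2 7.5 0.2 0 0.1 0.6;-0.1 1.6 10.3 0.3 0 0.1 0.6;-0.1 1.7 13 0.4 0 0.1 0.6;-0.1 1.9 15.7 0.6 0 0.1 0.6;-0.1 1.8 18 0.7 0 0.1 0.6;-0.1 1.6 19.8 0.7 0 0.1 0.6;-0.1 1.6 20.4 0.7 0 0.1 0.6"
}}

```text
clock: 38.35
eef_pos: [0.4779, -0.0008, 0.2135]
tcp_rot: [0.513, 0.487, 0.512, -0.488]
force: [0.1, 0.3, -6.0]
opening: 0.0129
```

```bash
python3 - <<'E'
from h import *
plan([(472,-70,213,3),(460,-140,213,2.5),(445,-200,213,2.5),(425,-260,213,2.2),(406,-330,213,2.1),(394,-371.5,213,2.1)])
im=manip.camera("scene").astype(float)
save("g0.png",crop(g(im),260,110,390,230,5))
E
```

```text
t 38.35 p [477.9  -0.8 213.5] jaw az 2.9 toolx [ 0.    -0.001 -1.   ] open 12.9 F [ 0.1  0.3 -6. ] q [-0.21 -0.14  2.07 -0.    1.22 -0.26]
(472, -70, 213, 3, 0) -> 0.06 -0.94 6.88   -0.1 0.1 -0.0
(460, -140, 213, 2.5, 0) -> 0.07 -2.49 13.81   0.4 0.1 -0.0
(445, -200, 213, 2.5, 0) -> 0.07 -4.29 19.73   0.4 0.1 -0.0
(425, -260, 213, 2.2, 0) -> 0.08 -6.59 25.62   0.7 0.1 -0.0
(406, -330, 213, 2.1, 0) -> 0.09 -8.84 32.52   0.8 0.1 -0.0
(394, -371.5, 213, 2.1, 0) -> 0.10 -10.25 36.60   0.8 0.1 -0.0
```

View pics/g0.png

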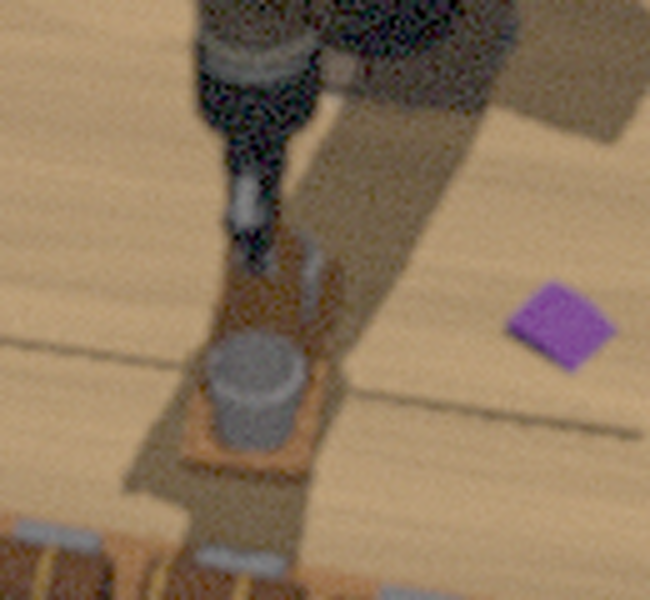

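Both cups upright. Next leg.

Emit:
{"name": "step_arm", "arguments": {
  "increments": "0 -0.1 0.7 0 0 0 0.6;0 -0.3 2.2 0 0 0 0.6;0 -0.6 4.5 0 0.1 0 0.6;0.1 -0.9 7 0.1 0.1 0 0.6;0.1 -1.5 9.7 0.2 0.1 0 0.6;0.1 -2.2 12.4 0.3 0.1 0 0.6;0.1 -2.8 15 0.4 0.1 0 0.6;0.1 -3.5 17.2 0.4 0.1 0 0.6;0.1 -4 18.8 0.4 0.1 0 0.6;0.1 -4.3 19.6 0.5 0.1 0 0.6"
}}

```text
clock: 39.65
eef_pos: [0.4448, -0.1997, 0.2129]
tcp_rot: [0.51, 0.49, 0.51, -0.49]
force: [-0.2, -0.1, -5.1]
opening: 0.0128
```

```bash
python3 - <<'E'
from h import *
plan([(425,-260,213,2.2),(406,-330,213,2.1),(394,-371.5,213,2.1)])
im=manip.camera("scene").astype(float)
save("g1.png",crop(g(im),180,110,310,230,5))
E
```

```text
t 39.65 p [ 444.8 -199.7  212.9] jaw az 2.4 toolx [ 0.001 -0.    -1.   ] open 12.8 F [-0.2 -0.1 -5.1] q [-0.63 -0.12  2.04  0.    1.22 -0.67]
(425, -260, 213, 2.2, 0) -> -0.01 -2.23 5.95   0.2 0.0 -0.0
(406, -330, 213, 2.1, 0) -> -0.01 -4.41 12.86   0.3 0.0 -0.0
(394, -371.5, 213, 2.1, 0) -> -0.01 -5.78 16.96   0.3 0.0 -0.0
```

View pics/g1.png

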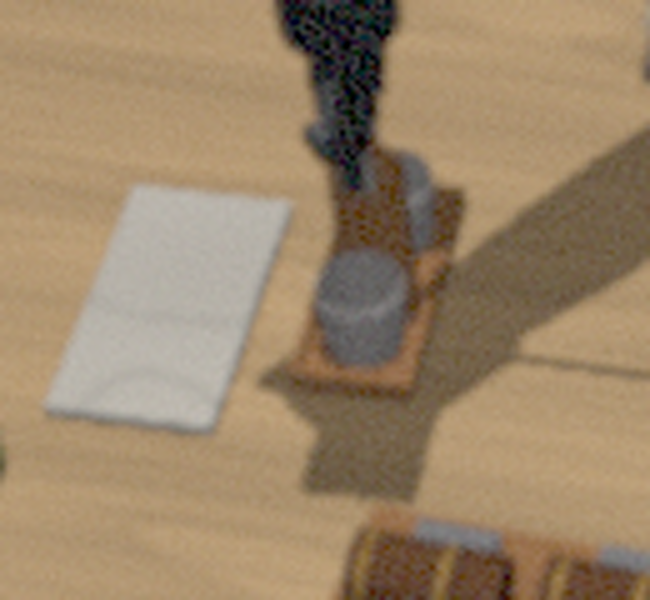

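Slab is clear at crop (170,305) and the cups are upright. Last leg over the slab.

Emit:
{"name": "step_arm", "arguments": {
  "increments": "0 -0.2 0.6 0 0 0 0.6;0 -0.7 1.9 0 0 0 0.6;0 -1.5 4 0.1 0 0 0.6;0 -2.3 6.3 0.2 0 0 0.6;0 -3.1 8.7 0.2 0 0 0.6;0 -3.9 11.2 0.3 0 0 0.6;0 -4.7 13.6 0.3 0 0 0.6;0 -5.3 15.5 0.3 0 0 0.6;0 -5.7 16.6 0.3 0 0 0.6;0 -5.8 17 0.3 0 0 0.6"
}}

```text
clock: 40.95
eef_pos: [0.3935, -0.3728, 0.213]
tcp_rot: [0.509, 0.491, 0.509, -0.491]
force: [-0.5, 0.3, -5.6]
opening: 0.0128
```

```bash
python3 - <<'E'
from h import *
plan([(394,-371.5,130,2.1),(394,-371.5,121,2.1),(394,-371.5,119,2.1)])
im=manip.camera("scene").astype(float)
save("g2.png",crop(g(im),150,100,280,220,5))
E
```

```text
t 40.95 p [ 393.5 -372.8  213. ] jaw az 2.0 toolx [ 0.    -0.001 -1.   ] open 12.8 F [-0.5  0.3 -5.6] q [-0.95  0.01  1.92 -0.    1.21 -0.98]
(394, -371.5, 130, 2.1, 0) -> 8.30 0.05 -0.14   -0.1 0.0 -0.0
(394, -371.5, 121, 2.1, 0) -> 9.20 0.05 -0.14   -0.1 0.0 -0.0
(394, -371.5, 119, 2.1, 0) -> 9.40 0.05 -0.14   -0.1 0.0 -0.0
```

View pics/g2.png

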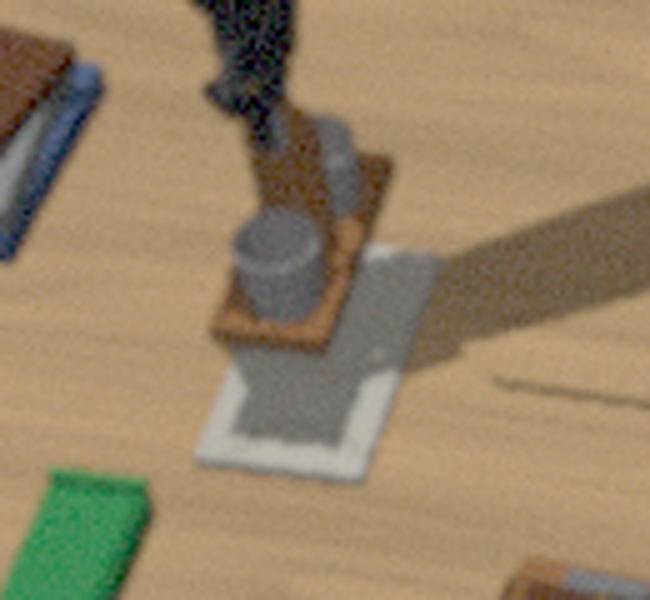

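Caddy is over the slab. Lower with decreasing speed.

Emit:
{"name": "step_arm", "arguments": {
  "increments": "0.6 0 -0.1 0 0 0 0.6;1.8 0 -0.1 0 0 0 0.6;3.3 0 -0.1 0 0 0 0.6;4.9 0 -0.1 0 0 0 0.6;6.4 0 -0.1 0 0 0 0.6;7.5 0 -0.1 0 0 0 0.6;8.2 0 -0.1 0 0 0 0.6;8.5 0 -0.1 0 0 0 0.6"
}}

```text
clock: 42.0
eef_pos: [0.3935, -0.3721, 0.1277]
tcp_rot: [0.509, 0.491, 0.509, -0.491]
force: [-1.6, -0.1, -6.1]
opening: 0.0133
```

```bash
python3 - <<'E'
from cad import *
plan([(394,-371.5,121,2.1),(394,-371.5,119,2.1)])
for n,(x0,y0,x1,y1,s) in dict(scene=(150,110,270,220,5),top=(390,200,470,300,5)).items():
    im=manip.camera(n).astype(float); i=np.ascontiguousarray(crop(g(im),x0,y0,x1,y1,s))
    def dr(P3,c):
        q=((w2p(n,P3)-[x0,y0]+.5)*s-.5).round().astype(int); cv2.polylines(i,[q.reshape(-1,1,2)],True,c,1)
    dr(cpts((.3938,-.3714),2.1,.012,.06,.11),(255,0,0)); 
    save(f"g3_{n}.png",i)
E
```

```text
t 42.0 p [ 393.5 -372.1  127.7] jaw az 2.0 toolx [-0.    -0.001 -1.   ] open 13.3 F [-1.6 -0.1 -6.1] q [-0.94  0.1   1.99 -0.    1.05 -0.98]
(394, -371.5, 121, 2.1, 0) -> 0.67 0.05 -0.06   -0.1 0.1 0.0
(394, -371.5, 119, 2.1, 0) -> 0.87 0.05 -0.06   -0.1 0.1 0.0
```

View pics/g3_scene.png

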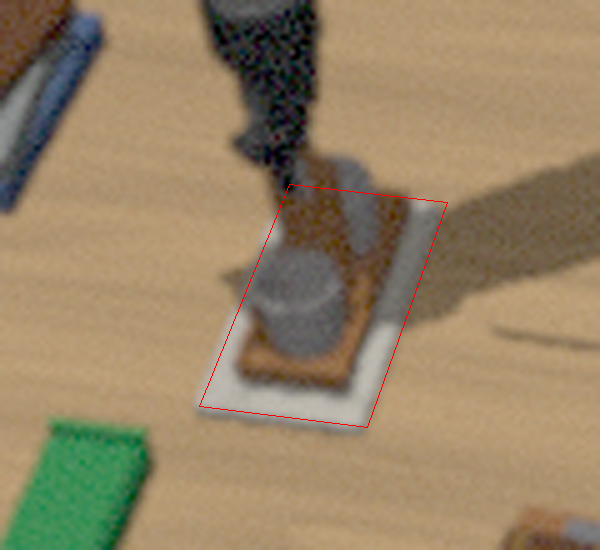

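View pics/g3_top.png

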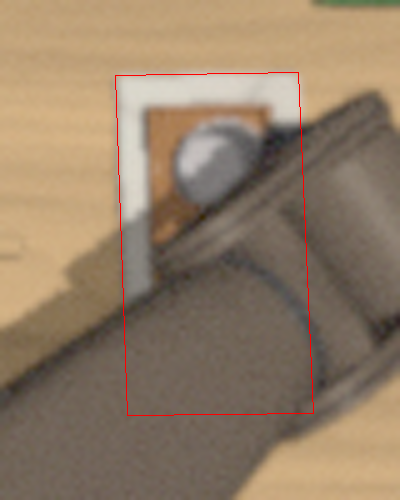

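In the top view the tray is centred: margins of 30 and 29 px left and right, 33 px at the far end. Touch down.

Emit:
{"name": "step_arm", "arguments": {
  "increments": "0.3 0 0 0 0 0 0.6;0.6 0 0 0 0 0 0.6;0.75 0 0 0 0 0 0.6;0.9 0 0 0 0 0 0.6;0.9 0 0 0 0 0 0.6"
}}

```text
clock: 42.72
eef_pos: [0.3935, -0.3726, 0.1202]
tcp_rot: [0.509, 0.49, 0.509, -0.491]
force: [-4.9, 2.1, 3.9]
opening: 0.0133
```

```bash
python3 - <<'E'
from h import *
plan([(394,-371.5,119,2.1)])
im=manip.camera("scene").astype(float); save("g5.png",crop(g(im),150,110,270,220,5))
E
```

```text
t 42.73 p [ 393.5 -372.6  120.2] jaw az 2.1 toolx [-0.    -0.002 -1.   ] open 13.3 F [-4.9  2.1  3.9] q [-0.94  0.12  1.99 -0.    1.03 -0.98]
(394, -371.5, 119, 2.1, 0) -> 0.12 0.06 -0.11   -0.0 0.1 0.0
```

View pics/g5.png

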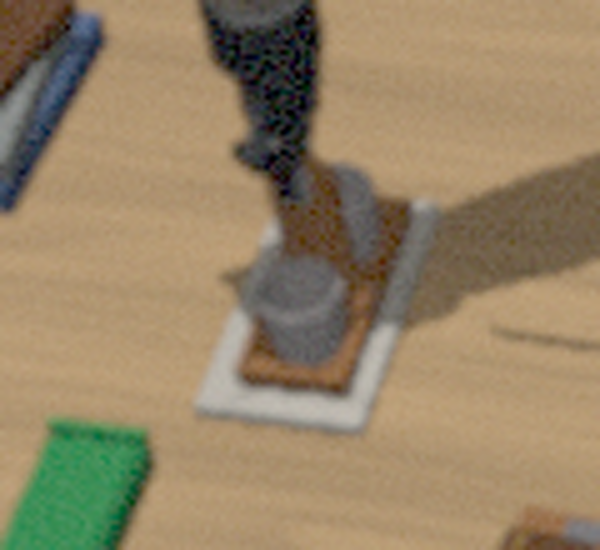

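Upward force shows the caddy standing on the slab, cups upright. Open gradually, then rise.

Emit:
{"name": "step_arm", "arguments": {
  "increments": "0 0 0 0 0 0 1.6;0 0 0 0 0 0 2.2;0 0 0 0 0 0 3.5;0 0 0 0 0 0 5;0 0 0 0 0 0 5;-3 0 0 0 0 0 5;-7 0 0 0 0 0 5;-11 0 0 0 0 0 5;-11 3 -8 0 0 0 5;-11 3 -12 0 0 0 5"
}}

```text
clock: 44.02
eef_pos: [0.4199, -0.2508, 0.2309]
tcp_rot: [0.51, 0.491, 0.507, -0.492]
force: [1.3, 0.2, -0.4]
opening: 0.0497
```

```bash
python3 - <<'E'
from h import *
plan([(520,-150,230,2),(480,60,250,2)])
E
```

```text
t 44.02 p [ 419.9 -250.8  230.9] jaw az 2.0 toolx [ 0.002 -0.003 -1.   ] open 49.7 F [ 1.3  0.2 -0.4] q [-0.75 -0.13  2.02 -0.    1.25 -0.78]
(520, -150, 230, 2, 0) -> 0.08 10.35 -9.73   -0.0 0.2 -0.1
(480, 60, 250, 2, 0) -> -1.99 7.07 -30.85   -0.0 0.2 -0.1
```

Emit:
{"name": "step_arm", "arguments": {
  "increments": "-2 3 -6 0 0 0 5;-2 6 -12 0 0 0 5;-2 7 -18 0 0 0 5;-2 7 -24 0 0 0 5;-2 7 -30 0 0 0 5;-2 6 -36 0 0 0 5;-2 5 -42 0 0 0 5;-2 4 -48 0 0 0 5;-2 3 -52 0 0 0 5;-2 3 -52 0 0 0 5"
}}

```text
clock: 45.28
eef_pos: [0.431, 0.2722, 0.2493]
tcp_rot: [0.511, 0.49, 0.509, -0.491]
force: [0.5, -0.6, -0.3]
opening: 0.0501
```

```bash
python3 - <<'E'
from cad import *
plan([])
T=avg("top",6);S=manip.camera("scene").astype(float); np.save("top_f.npy",T)
save("h1.png",crop(g(T),210,80,480,290,2.8)); save("h2.png",crop(g(S),150,110,400,290,3))
ft=lambda q:(sat(q)>.3*q.max(2))&(q[:,:,1]<68)
for tb,wb in [((262,150,300,182),(265,170,300,198)),((300,152,336,185),(302,178,335,200)),((338,152,376,185),(340,178,374,200))]:
    t=seg(T,"top",tb,ft,.055);w=seg(T,"top",wb,fgray,.036); rear=w['c'][0]-min(s[0] for s in w['sides'])/2
    print(t['c'],t['sides'],w['c'],w['sides'],"ahead",round((t['c'][0]-rear-30*.99+3.9)/.99,1))
print(seg(T,"top",(405,205,460,292),lambda q:(sat(q)<.22*q.max(2)),.012))
save("h3.png",crop(g(T),400,200,470,300,6))
E
```

```text
t 45.27 p [431.  272.2 249.3] jaw az 2.2 toolx [ 0.001 -0.003 -1.   ] open 50.1 F [ 0.5 -0.6 -0.3] q [ 0.37 -0.1   1.96 -0.    1.28  0.33]
(638.6, 125.0) [(62.4, -2.7), (109.4, 87.3)] (594.0, 125.8) [(43.6, -1.0), (55.3, 89.0)] ahead 41.0
(629.1, 6.2) [(64.0, -3.0), (106.1, 87.0)] (584.4, 6.9) [(44.6, -0.7), (54.0, 89.3)] ahead 41.6
(632.7, -117.1) [(65.1, -1.4), (106.0, 88.6)] (587.8, -114.7) [(44.8, -1.1), (54.7, 88.9)] ahead 41.9
{'c': (393.7, -371.7), 'rc': (393.8, -371.5), 'sides': [(119.6, -87.9), (219.7, 2.1)]}
```

View pics/h1.png

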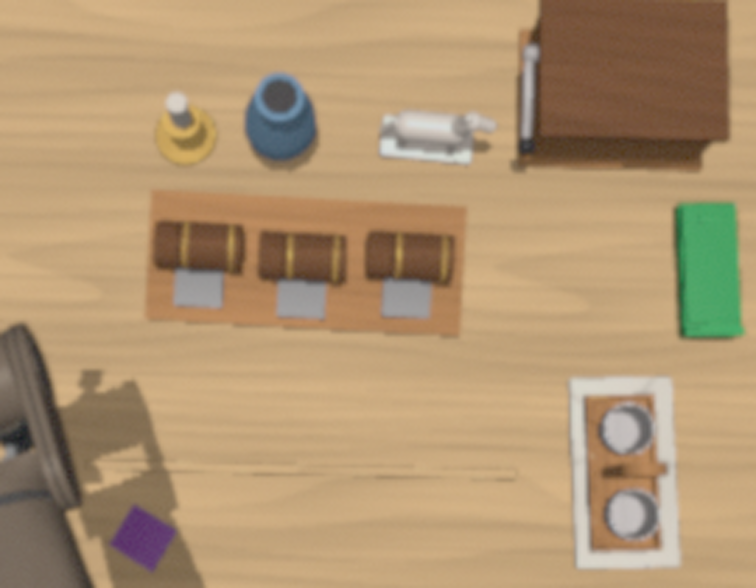

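View pics/h2.png

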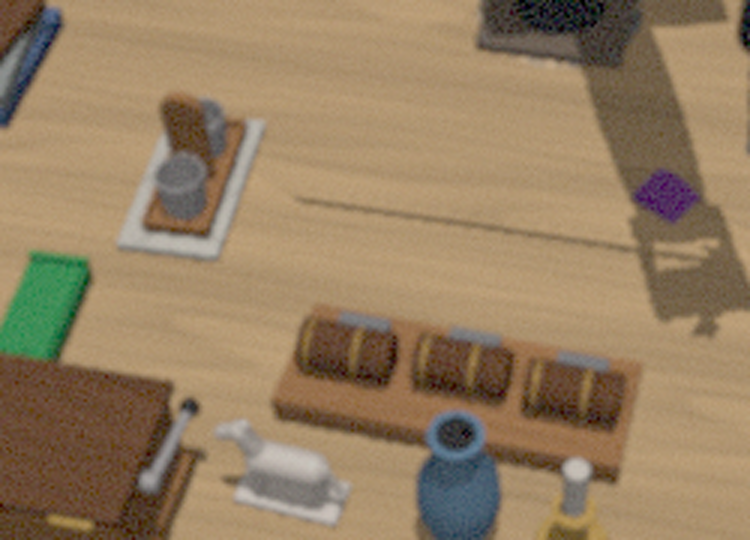

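View pics/h3.png

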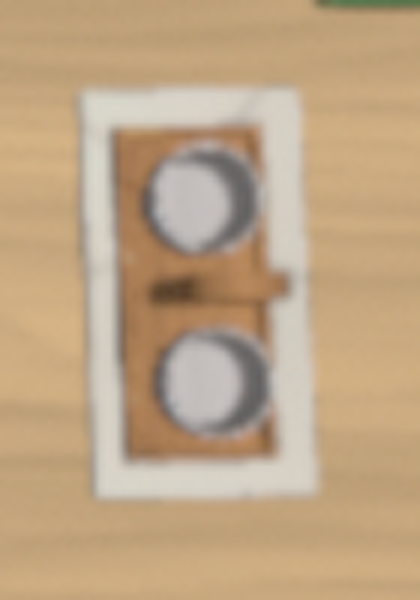

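The final pictures show three tubes chocked on the step, the caddy centred on the slab with both cups upright, and the ornaments in place. Hand in.

```bash
python3 - <<'E'
from plant import manip
print(manip.sign_off(), manip.observe()["clock"])
E
```

```text
the job is handed in; nothing more can be done
the job is handed in; nothing more can be done
```

The altar shelf is laid and I handed the job in at about 45 s. The hand-in reports no verdict. I placed the three grey wedges on the step with their thin ends uphill and laid each of the three tubes against its own wedge. I then carried the caddy level to the marble slab and let it go there.

**Tubes:** In the last pictures each tube axis lies about 41–42 mm ahead of its wedge origin, where 30–50 mm is allowed. That reading runs a little long because of shadow. The middles are within 3 mm sideways. All tubes and wedges lie square to the step within about 2°.

**Caddy:** It stands centred on the slab within about 2 mm, judged by eye from the margins, with both cups upright.

**Other things:** The vase, horse, candlestick and green box look unmoved in the final views. The bell was outside those crops; it was last seen standing before the caddy was lifted. I did not touch the purple look-alike, and none of the wedges was seen to be knocked aside.

**Checks that disagreed:** My caddy position differed by about 3–4 mm between the two cameras, so I shifted the grip to suit. The second wedge came to rest about 4 mm downhill of where I aimed it, so I placed its tube to match. No check failed.

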